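# Find the soft wax blank with the pin gauge and load it in the carver's holder

### The arm

A 6-joint arm with a two-finger parallel gripper is mounted at the origin on a cart in front of the work surface, level with it; the furniture and walls round the work are solid. World frame = base frame: x ahead of the robot, y to its left, z up, the work surface at z = 0. Lengths are in mm, angles in rad, forces in N, time in s.
With the tool pointing down it reaches from about 275 to 750 mm from the base axis. Payload 10.2 kg.
Tool frame: the origin (TCP) lies between the finger pads; the fingertips stand 8 mm ahead of it and the grasp point (between the pads) lies 11 mm behind it; z points along the fingers, y is the direction in which the jaws open and shut (so a half turn about z gives the same grasp; the last joint's range is limited). The gripper opens to 85 mm and grips with 20 to 120 N. Pads are 22 mm wide; open, the fingers measure 114 mm over their backs; the gripper's body (76 mm by 85 mm) begins 54 mm behind the grasp point. The pads swing forward as they close: fully open they stand 13 mm farther back than shut.
Start: joints at [0.909, 0.313, 1.498, -0, 1.331, -0.223], TCP at [223.061, 475.263, 239.294] pointing down, gripper open.
Joint ranges: [-2.94, 2.94], [-0.97, 2.17], [0.19, 2.56], [-1.23, 4.37], [0.02, 3.11], [-2.88, 2.88]. Speed limits (rad/s): [2.39, 2.39, 3.01, 3.14, 3.14, 3.14].

### API

Orientations are given as a rotation vector (axis times angle).
In Python, from rig import ctrl gives the robot as it stands.
- The arm moves only by the tool apply_moves, never from a script. Its argument "series" is a list that holds one entry, the list of rows, each a list of 7 numbers: the shift along the tool's x, y, z in m, then the turn, a rotation vector about the tool's x, y, z in rad, then the opening, from 0 (shut) to 1 (fully open). A call has 1 to 12 rows; each row shifts and turns the commanded pose from where the row before left it, along the tool's axes as they then stand; what a row does not reach is not made up. A row lasts 1/8 s, in which the tool goes at most 62.5 mm and 10.7 degrees, less where a joint would pass 70% of its speed; a pose out of reach is approached as far as the arm can. A call with a gripper value outside its range is refused whole. The fingers move at their own pace and stop on an object; "newtons" is the grip in N (left out, the last holds). Time passes only in rows, so rows that do not move let the fingers close. It gives the time, the measured TCP pose, the force and the opening at its end, in the units of the state.
- ctrl.get_obs(): the state, without advancing time (a new reading comes with each control period).
- ctrl.read_camera(name): name is "scene" or "top" or "wrist"; returns the picture (480x640x3 uint8, red, green, blue); there is no depth.
- ctrl.camera_model(name): a dict with "intrinsics" (3x3 intrinsics, pixels), "R" (3x3) and "t" (3): a world point X has camera coordinates R X + t. Camera axes: x right, y down, z forward; pixel columns grow to the right and rows downward; lengths in mm; the calibration is good to about 2 mm. A picture is of the moment at which its call begins: read the wrist's pose just before it. camera_model takes no time and is no camera call; for the wrist camera it gives the pose at the moment of the call.
- ctrl.job_done(): hands the job in, once; it reports no verdict.
The state is a dict: "time": time; "joints": joint angles; "qd": joint speeds; "effort": joint torques, N m; "ee_pos": TCP position; "eef_rot": TCP orientation; "wrist_force": force on the tool from outside, world axes, zero at the start; "moment": the same for the moment, N m; "finger_gap": opening from 0.0 (shut) to 1.0 (fully open).
Only numpy, scipy, OpenCV 4.12 (cv2) and the standard library are available. Lean on these libraries where they do the work, as an engineer would, in place of code of your own. Each camera call takes 0.05 s, during which the arm holds its last target.

### The job

Three look-alike wax blanks stand on the bench; only one is the soft grade that is to be carved next. Take the dial pin gauge by its handle and press it upright onto the middle of the blanks, one after another, gently (about 10 N, never above 25 N), its foot flat on the wax for a good second while you read it, until you have a blank that reads below half scale. Then put the gauge back upright in its wooden stand and seat that soft blank flat on the bottom of the recess of the round steel holder, leaving the other blanks and everything else where they are.

Things in the scene. Friction and masses are not known exactly. Their poses are not given: they have to be found in the camera images.
- gauge_grip (a point): Centre of the handle of the dial pin gauge (a wax hardness tester, 138 mm tall, 0.28 kg): an upright black square bar, 24 x 24 mm, 44 mm high, flats facing the gauge's x and y. It lies 113 mm above the foot face, 25 mm below the top. Just below the handle sits the round dial, 52 mm across, that looks toward the gauge's -x, tilted up: pinch the handle across its y flats. z is the gauge's axis, up.
- gauge_foot (a point): Centre of the flat foot face at the gauge's lower end (z up). The foot is a steel cylinder with a firm rubber sole (15 N per mm), 22 mm across, 26 mm long; above it a collar 38 mm across, its underside 26 mm above this point. A 4 mm sprung pin stands 6 mm out of the middle of the foot: 0.5 N starts it inward, 6.5 N pushes it flush (1 N per mm).
- gauge_pointer (a joint): Dial pointer, geared to the pin, 0.785 rad per mm of pin travel: 0 = pin fully out (lower left), 2.36 = half scale (straight up), 4.71 = full scale, pin flush (lower right). Hard wax pushes the pin back (high reading), into soft wax it sinks (low). True only while the foot is pressed flat on the blank: the soft blank then reads 0.8 to 1.4 rad, the others 2.6 rad or more.
- blank_a_center (a point): Centre of a dark green wax blank, a disc 50 mm in diameter and 30 mm high, 77 g, standing on the bench; the point lies half-way up, 15 mm below its flat top. All three blanks look and measure the same; which stands where is dealt at random. z is its axis.
- blank_b_center (a point): Centre of another wax blank of the same looks and size.
- blank_c_center (a point): Centre of another wax blank of the same looks and size.
- dent_a (a joint): Depth of the dent that the gauge's pin has left in blank a, in m (0 at the start; the wax keeps it). With the foot pressed flat it is roughly 0.0055 less the pin's travel: more than 0.0035 in the soft blank only, 0.0025 or less in the others.
- dent_b (a joint): The same for blank b.
- dent_c (a joint): The same for blank c.
- holder_seat (a point): Centre of the recess floor of the fixed round steel work holder: a cup 92 mm in diameter and 20 mm high with a flat-bottomed recess 55 mm in diameter and 12 mm deep. The point lies 8 mm above the bench, 12 mm below the rim. A blank that is home stands 18 mm out of it.
- stand_hole (a point): Centre of the mouth of the 30 mm hole bored through the gauge's fixed stand, a dark wooden block 84 x 84 x 36 mm; the point lies on its top face. The gauge's foot hangs in the hole and its collar rests on the block: then the foot face is 26 mm below this point.
- hammer_c (a point): Chasing hammer (234 mm long) that lies behind the blanks; a bystander.
- block_c (a point): Brown hardwood sanding block, 62 x 100 x 42 mm, behind the blanks; a bystander.
- tape_c (a point): Roll of black tape, 62 mm in diameter and 19 mm high; a bystander.
- slab_c (a point): Banded agate slab, 57 x 80 x 8 mm, at the left; a bystander.
Mind the look-alikes: they are no part of the job. There is more than one size of the part that bears gauge_grip; the job needs the largest.

How it is judged:
By the outcome, as a careful person would: the job done as asked, in the order asked, and still so for the second after the job is handed in, with the robot touching nothing.
It also fails if it takes over 72 s, if anything falls off the work surface, if the arm or the gripper's body presses on something with over 40 N, if the wrist force passes 120 N, or if a joint passes its speed limit or range.

## Working session

There is one attempt and no reset: what is moved stays moved. The work goes in short steps, Python scripts to look and compute and a tool call to move; the robot and the scene stay as the last step left them, time stands still between calls to the robot, and variables do not carry over. Pictures are saved under pics/ and viewed, and the job is handed in when it is done.

Besides the shell and the picture viewer there is one more tool, called after "Request:" by a JSON object that holds its "fn" and its "kwargs", one argument or row to a line. apply_moves: Moves the arm, as the interface text tells. Its arguments: {"type":"object","properties":{"series":{"type":"array"},"newtons":{"type":"number"}},"required":["series"]}

```bash
ls; mkdir -p pics
cat > h.py <<'E'
import numpy as np, cv2
from rig import ctrl
def snap(n,f):
    im=ctrl.read_camera(n); cv2.imwrite('pics/'+f,im[:,:,::-1]); return im
def ray(m,u,v):
    K=np.array(m['intrinsics']);R=np.array(m['R']);t=np.array(m['t'])
    d=R.T@np.linalg.solve(K,[u,v,1.0]); return -R.T@t,d
def onz(m,u,v,z):
    c,d=ray(m,u,v); return c+d*(z-c[2])/d[2]
def proj(m,X):
    K=np.array(m['intrinsics']);p=K@(np.array(m['R'])@np.array(X,float)+np.array(m['t'])); return p[:2]/p[2]
E
python3 - <<'E'
from h import *
print(ctrl.get_obs())
for n in ['scene','top','wrist']:
    m=ctrl.camera_model(n); print(n,m); snap(n,n+'0.png')
E
```

```text
pics
{'time': 0.0, 'joints': array([ 9.08613263e-01,  3.13451811e-01,  1.49847436e+00, -2.48508142e-05,
        1.33103182e+00, -2.23447637e-01]), 'qd': array([-0.00068604, -0.00082064, -0.00118227, -0.00079759, -0.00043567,
       -0.00120307]), 'effort': array([ 4.02535661e-04, -4.12267256e+01, -2.59742761e+01, -1.37081743e-04,
        4.16475465e-03,  2.92206562e-05]), 'ee_pos': array([222.88657294, 475.04057588, 238.72012616]), 'eef_rot': array([-6.83518168e-01, -3.06575684e+00,  1.95369473e-03]), 'wrist_force': array([-0.1234196 , -0.51885212, -0.02996928]), 'moment': array([ 0.00747267, -0.01191159, -0.02351033]), 'finger_gap': 1.0000214708373496}
scene {'intrinsics': array([[439.26977915,   0.        , 324.33346515],
       [  0.        , 439.26977915, 231.35031648],
       [  0.        ,   0.        ,   1.        ]]), 'R': array([[ 0.49769283, -0.86728923, -0.01054738],
       [-0.66443024, -0.37340948, -0.64737765],
       [ 0.55752517,  0.32920321, -0.76209641]]), 't': array([-185.55120969,  527.34965422, 1043.36247991])}
top {'intrinsics': array([[461.57790822,   0.        , 322.15006078],
       [  0.        , 461.57790822, 240.62220986],
       [  0.        ,   0.        ,   1.        ]]), 'R': array([[-0.0210182 , -0.99977277,  0.00355568],
       [-0.99307421,  0.02046591, -0.11569255],
       [ 0.11559349, -0.0059627 , -0.99327871]]), 't': array([ 157.84800188,  638.64736392, 1358.54282651])}
wrist {'intrinsics': array([[429.3346038 ,   0.        , 331.42084094],
       [  0.        , 429.3346038 , 236.55370318],
       [  0.        ,   0.        ,   1.        ]]), 'R': array([[ 0.42386231,  0.9057258 , -0.00123226],
       [ 0.86498502, -0.4043922 ,  0.29709907],
       [ 0.26859197, -0.12699499, -0.95484586]]), 't': array([-525.4728603 ,  -39.25857254,  379.69617555])}
```

View pics/scene0.png

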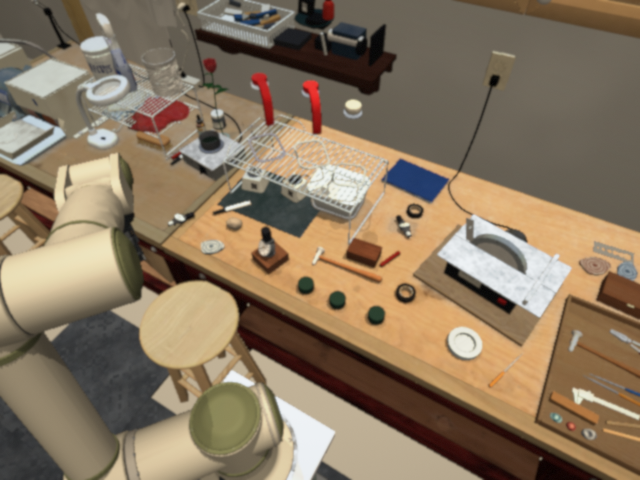

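View pics/top0.png

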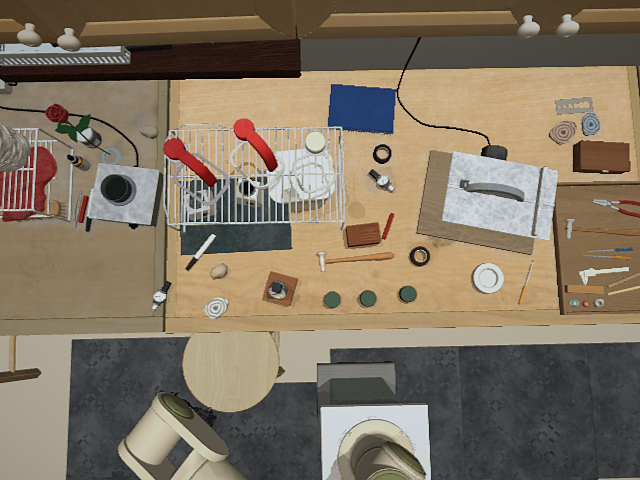

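View pics/wrist0.png

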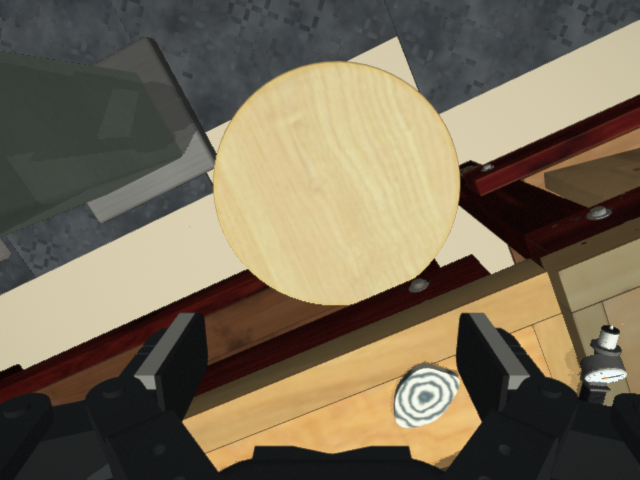

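Run:
```python
from h import *
t=cv2.imread('pics/top0.png'); s=cv2.imread('pics/scene0.png')
mt=ctrl.camera_model('top'); ms=ctrl.camera_model('scene')
def two(a,b):
    c1,d1=ray(mt,*a);c2,d2=ray(ms,*b)
    d1/=np.linalg.norm(d1);d2/=np.linalg.norm(d2)
    s_=np.linalg.lstsq(np.c_[d1,-d2],c2-c1,rcond=None)[0]
    p,q=c1+s_[0]*d1,c2+s_[1]*d2; return (p+q)/2,np.linalg.norm(p-q)
for im,m,n in ((t,mt,'top'),(s,ms,'scene')):
    hsv=cv2.cvtColor(im,cv2.COLOR_BGR2HSV)
    mk=cv2.inRange(hsv,(60,50,20),(95,255,140))
    k,l,st,c=cv2.connectedComponentsWithStats(mk)
    for i in range(1,k):
        if 60<st[i][4]<600: print(n,st[i],c[i].round(1),onz(m,*c[i],15).round(1), onz(m,*c[i],30).round(1))
print('stand top',onz(mt,280,288,36),onz(ms,268,252,36)); print('holder',onz(mt,488,278,20),onz(ms,464,343,20))
for p in [(382,181),(160,295)]: print(p,onz(mt,*p,40))
print('edge',[onz(mt,u,v,0).round() for u,v in ((200,332),(400,325),(550,318))])
a=cv2.resize(t[230:340,230:370],None,fx=5,fy=5,interpolation=cv2.INTER_CUBIC)
b=cv2.resize(s[215:280,235:330],None,fx=7,fy=7,interpolation=cv2.INTER_CUBIC)
cv2.imwrite('pics/ct.png',a);cv2.imwrite('pics/cs.png',b)
c=np.hstack([cv2.resize(t[150:210,350:410],None,fx=6,fy=6),cv2.resize(t[265:325,130:190],None,fx=6,fy=6)]);cv2.imwrite('pics/others.png',c)
```

```text
top [ 56 115  35  27 329] [ 74.5 127.5] [1019.5  917.9   15. ] [1013.7  909.8   30. ]
top [106 178  20  22 326] [115.5 188.3] [821.1 782.7  15. ] [817.4 775.9  30. ]
top [216 225  23  17  83] [225.3 229.8] [683.9 441.7  15. ] [681.8 438.7  30. ]
top [400 287  16  15 195] [407.6 293.8] [ 476.7 -111.2   15. ] [ 476.8 -108.4   30. ]
top [360 291  16  16 195] [367.5 298.1] [466.3  10.8  15. ] [466.5  12.3  30. ]
top [325 292  15  16 187] [331.9 299.4] [464.7 118.6  15. ] [464.9 119.   30. ]
scene [296  13  14  13  84] [301.3  18.8] [1991.5 1079.9   15. ] [1962.9 1061.3   30. ]
scene [300 279  12  13 133] [305.4 285. ] [466.8 120.   15. ] [458.7 114.3  30. ]
scene [331 293  13  14 147] [336.9 299.6] [469.   12.3  15. ] [460.9   8.   30. ]
scene [370 308  13  15 159] [375.8 314.9] [ 479.3 -109.8   15. ] [ 471.  -112.4   30. ]
stand top [501.99166403 273.43033493  36.        ] [503.18493464 279.68957222  36.        ]
holder [ 519.199368   -356.40373856   20.        ] [ 516.46863732 -357.17969978   20.        ]
(382, 181) [821.48669664 -42.63338613  40.        ]
(160, 295) [488.71126087 629.679908    40.        ]
edge [array([375., 520.,   0.]), array([383., -87.,   0.]), array([ 394., -545.,    0.])]
```

View pics/ct.png

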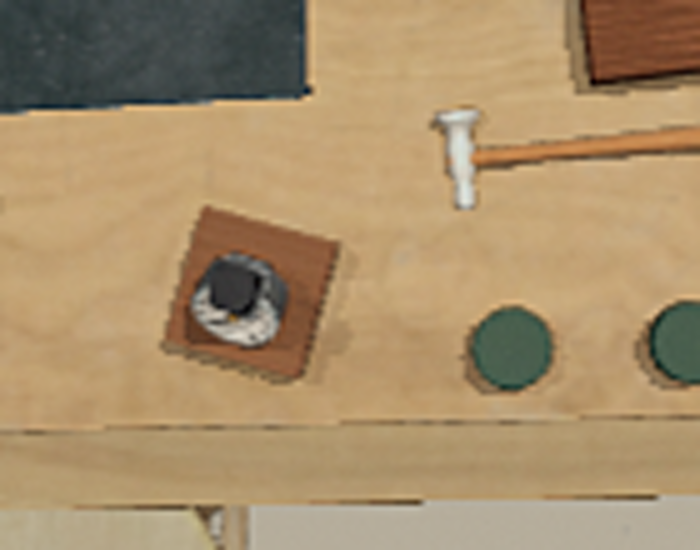

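View pics/cs.png

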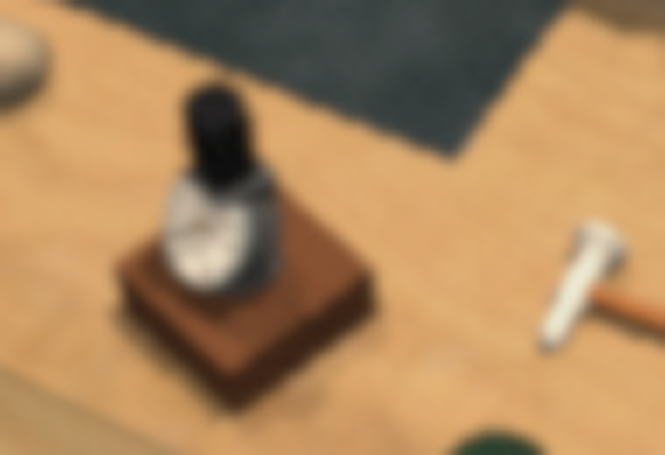

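View pics/others.png

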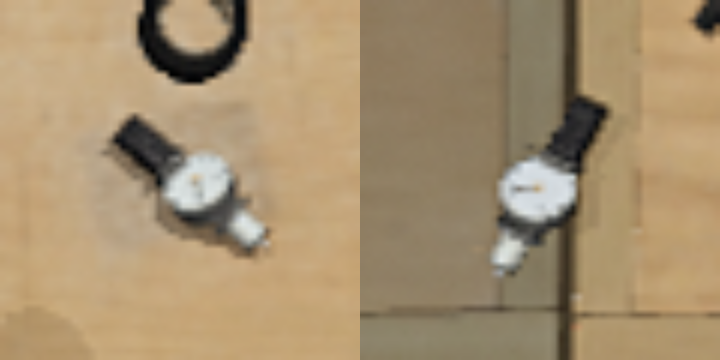

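Run:
```python
from h import *
from scipy.spatial.transform import Rotation as Ro
o=ctrl.get_obs(); T=Ro.from_rotvec(o['eef_rot']).as_matrix(); m=ctrl.camera_model('wrist')
c=-m['R'].T@m['t']; print('cam world',c,'in tool',T.T@(c-o['ee_pos'])); print('cam axes in tool (cols x,y,z)\n',(T.T@m['R'].T).round(3)); print(T.round(3))
mt=ctrl.camera_model('top')
for u,v in ((205,207),(340,242),(298,382),(163,348)): print(onz(mt,230+u/5,230+v/5,36).round(1))
for u,v in ((215,257),(262,265),(250,312),(207,300)): print('h',onz(mt,230+u/5,230+v/5,148).round(1))
print(onz(mt,276.8,287.2,148))
```

```text
cam world [154.71217825 508.28990277 373.6448114 ] in tool [  75.8884455     0.92013022 -134.75458021]
cam axes in tool (cols x,y,z)
 [[ 0.001 -0.955 -0.297]
 [ 1.     0.001  0.   ]
 [ 0.    -0.297  0.955]]
[[-0.905  0.425 -0.001]
 [ 0.425  0.905 -0.001]
 [ 0.    -0.001 -1.   ]]
[552.1 299.9  36. ]
[529.5 219.2  36. ]
[446.9 245.5  36. ]
[468.7 325.6  36. ]
h [518.7 282.7 148. ]
h [513.8 257.  148. ]
h [488.2 263.8 148. ]
h [495.3 287.3 148. ]
[502.62684883 272.45424518 148.        ]
```

Request:
{"fn": "apply_moves", "kwargs": {
  "series": [
    [[-0.056,-0.011,0,0,0,0,1],[-0.056,-0.011,0,0,0,0,1],[-0.056,-0.011,0,0,0,0,1],[-0.056,-0.011,0,0,0,0,1],[-0.057,-0.011,0,0,0,-0.088,1],[-0.057,-0.011,0,0,0,-0.088,1],[0,0,0,0,0,0,1]]
  ]
}}

```text
time: 1.02
ee_pos: [506.1, 273.8, 238.3]
eef_rot: [-0.417, -3.113, 0.001]
wrist_force: [0.0, -0.0, 0.4]
finger_gap: 0.997
```

```bash
cat >> h.py <<'E'
from scipy.spatial.transform import Rotation as Ro
def st():
    o=ctrl.get_obs(); T=Ro.from_rotvec(o['eef_rot']).as_matrix()
    print('t',round(o['time'],2),'p',o['ee_pos'].round(1),'yaw_y',round(np.degrees(np.arctan2(T[1,1],T[0,1])),2),'z',T[:,2].round(4),'F',o['wrist_force'].round(1),'gap',round(o['finger_gap'],3)); return o,T
E
python3 - <<'E'
from h import *
o,T=st(); m=ctrl.camera_model('wrist'); snap('wrist','w1.png')
for z in (36,148): print(proj(m,[500,272.5,z]))
E
```

```text
t 1.02 p [506.1 273.8 238.3] yaw_y 74.74 z [-9.e-04 -7.e-04 -1.e+00] F [ 0.  -0.   0.4] gap 0.997
[326.9198259  195.07360741]
[324.63168236 236.76897167]
```

View pics/w1.png

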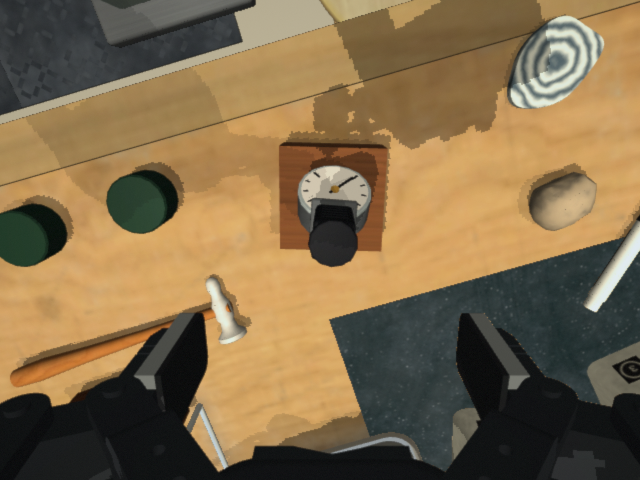

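Run:
```python
from h import *
o,T=st(); m=ctrl.camera_model('wrist'); im=cv2.imread('pics/w1.png')
cv2.imwrite('pics/w1c.png',cv2.resize(im[130:280,260:410],None,fx=4,fy=4,interpolation=cv2.INTER_CUBIC))
print(onz(m,333,243,148))
print([onz(m,u,v,36).round(1) for u,v in ((280,144),(387,149),(382,251),(280,249))])
print(onz(m,142,201,30)-0, onz(m,28,238,30))
```

```text
t 1.07 p [504.5 275.2 238.5] yaw_y 74.79 z [-1.4e-03 -3.0e-04 -1.0e+00] F [-1.   0.5  0.5] gap 1.001
[503.09848959 277.40276645 148.        ]
[array([450.3, 249.6,  36. ]), array([475.5, 328.4,  36. ]), array([555.9, 305.7,  36. ]), array([532.1, 224.3,  36. ])]
[464.83332386 126.48103565  30.        ] [469.35072851  21.86791987  30.        ]
```

View pics/w1c.png

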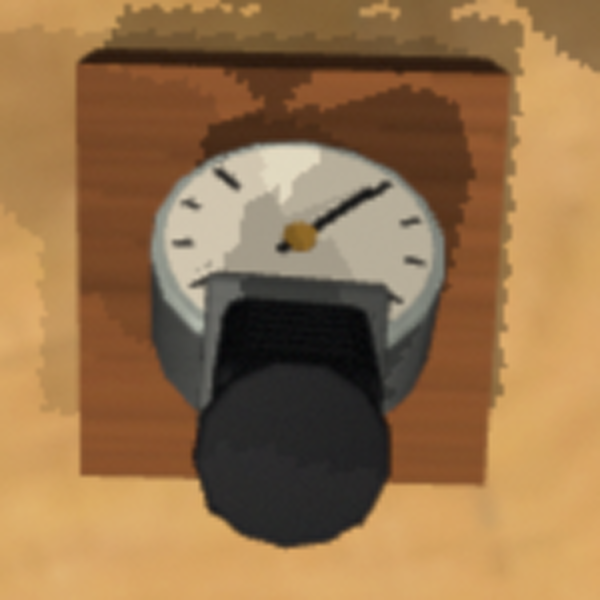

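Run:
```python
from h import *
o,T=st(); m=ctrl.camera_model('wrist'); im=snap('wrist','w2.png')
st();
g=cv2.cvtColor(im,cv2.COLOR_RGB2HSV)
mk=cv2.inRange(g,(0,0,0),(180,120,70))
roi=np.zeros_like(mk); roi[130:290,270:400]=mk[130:290,270:400]
mk2=cv2.inRange(g,(3,110,50),(12,255,160)); r2=np.zeros_like(mk2); r2[130:290,260:410]=mk2[130:290,260:410]
h=cv2.convexHull(np.vstack(cv2.findContours(r2,0,2)[0])); r=cv2.minAreaRect(h); print('stand',r,onz(m,*r[0],36))
cv2.imwrite('pics/w2c.png',np.vstack([cv2.resize(im[130:280,260:410,::-1],None,fx=4,fy=4)]))
```

```text
t 1.07 p [504.5 275.2 238.5] yaw_y 74.79 z [-1.4e-03 -3.0e-04 -1.0e+00] F [-1.   0.5  0.5] gap 1.001
t 1.12 p [503.6 276.1 238.8] yaw_y 74.88 z [-1.2e-03 -1.0e-04 -1.0e+00] F [-0.   0.5 -0.2] gap 1.0
stand ((330.0679931640625, 198.6444854736328), (106.37460327148438, 105.20826721191406), 1.3639276027679443) [501.8048981  275.61932982  36.        ]
```

View pics/w2c.png

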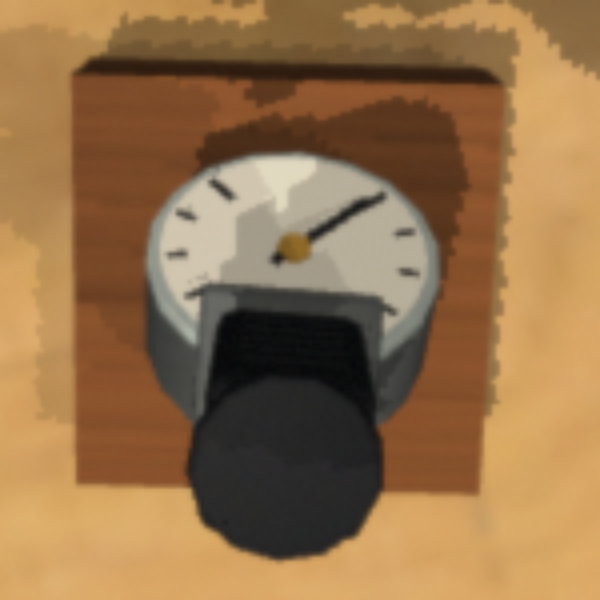

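Run:
```python
from h import *
from scipy.spatial.transform import Rotation as Ro
# camera at time of w2: pose p 504.5 275.2 238.5
o,T=st(); m=ctrl.camera_model('wrist')
print([proj(m,[x,y,z]).round(1) for x,y,z in ((500,272.5,148),)])
d=np.array([504.5,275.2,238.5])-o['ee_pos']
c=[onz(m,u,v,36)+[d[0],d[1],0] for u,v in((279,149),(385.75,151),(380,253.25),(279.5,251))]
print(np.round(c,1),np.mean(c,0)); print('cap',onz(m,331.5,247,148)+d)
for a,b in((0,1),(3,2),(0,3),(1,2)): print(np.linalg.norm(c[a]-c[b]),np.degrees(np.arctan2(*(c[b]-c[a])[1::-1])))
```

```text
t 1.12 p [503.6 276.1 238.8] yaw_y 74.88 z [-1.2e-03 -1.0e-04 -1.0e+00] F [-0.   0.5 -0.2] gap 1.0
[array([321.8, 241.8])]
[[453.8 247.7  36. ]
 [476.8 327.2  36. ]
 [557.5 303.7  36. ]
 [533.8 223.4  36. ]] [505.45578313 275.49938733  36.        ]
cap [505.22731993 275.99684711 147.69762394]
82.74167263257455 73.88349771479585
83.71626567272804 73.59303726513066
83.62524534382568 -16.849782790469536
84.04284951605337 -16.182428856123398
```

Request:
{"fn": "apply_moves", "kwargs": {
  "series": [
    [[-0.0008,-0.0004,0.04,0,0,0.02,1],[0,0,0.04,0,0,0,1],[0,0,0.044,0,0,0,1],[0,0,0,0,0,0,1]]
  ]
}}

```text
time: 1.62
ee_pos: [502.1, 276.1, 113.2]
eef_rot: [-0.44, -3.105, 0.004]
wrist_force: [-0.2, -0.1, 0.9]
finger_gap: 0.998
```

Run:
```python
from h import *
o,T=st(); m=ctrl.camera_model('wrist'); snap('wrist','w3.png')
```

```text
t 1.62 p [502.1 276.1 113.2] yaw_y 73.87 z [-0.0058 -0.0017 -1.    ] F [-0.2 -0.1  0.9] gap 0.998
```

View pics/w3.png

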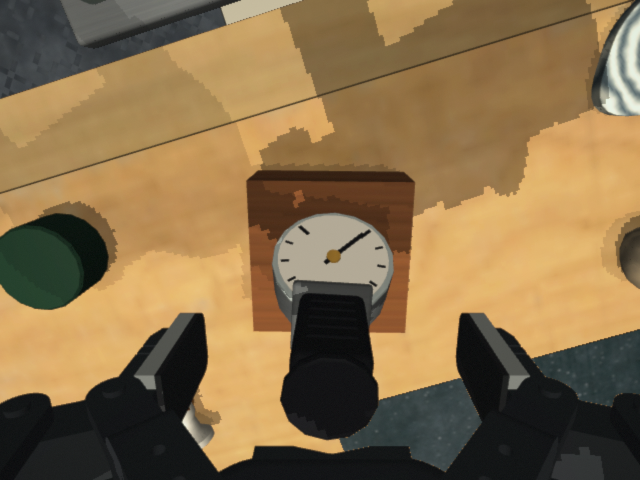

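Run:
```python
from h import *
o,T=st(); m=ctrl.camera_model('wrist')
p=onz(m,330,398,148);print(p, T.T@(p-o['ee_pos']))
c=np.mean([onz(m,u,v,36) for u,v in((247,181),(414,182),(406,332),(254,331))],0);print(c,T.T@(c-o['ee_pos']))
```

```text
t 1.68 p [503.6 276.4 115.6] yaw_y 73.86 z [-1.3e-03 -3.0e-04 -1.0e+00] F [-0.3  0.3  0.7] gap 1.0
[507.58755339 275.8359842  148.        ] [ -3.96949138   0.58676396 -32.40176608]
[507.82200079 275.42795672  36.        ] [-4.44109429  0.3319893  79.59793987]
```

Request:
{"fn": "apply_moves", "kwargs": {
  "series": [
    [[-0.003,0,0,0,0,0,1],[0,0,0,0,0,0,0.2],[0,0,0,0,0,0,0.1],[0,0,0,0,0,0,0.0],[0,0,0,0,0,0,0.0],[0,0,0,0,0,0,0.0]]
  ],
  "newtons": 70
}}

```text
time: 2.42
ee_pos: [507.4, 274.7, 115.5]
eef_rot: [0.443, 3.11, -0.0]
wrist_force: [-0.3, -0.7, 2.0]
finger_gap: 0.268
```

Run:
```python
from h import *
o,T=st(); m=ctrl.camera_model('wrist'); snap('wrist','w4.png')
```

```text
t 2.42 p [507.4 274.7 115.5] yaw_y 73.8 z [ 1.e-04 -1.e-04 -1.e+00] F [-0.3 -0.7  2. ] gap 0.268
```

View pics/w4.png

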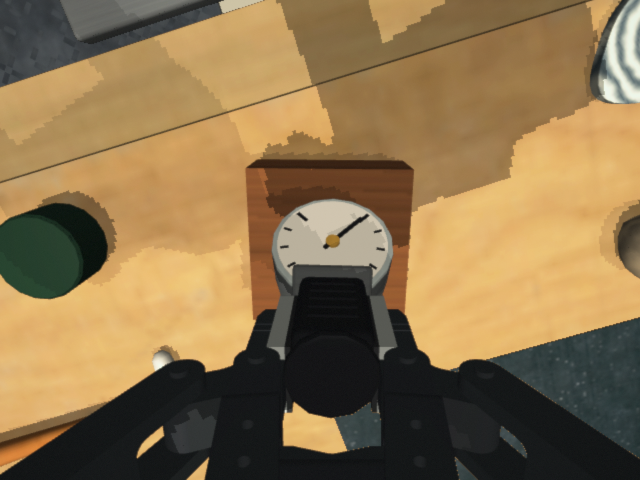

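Request:
{"fn": "apply_moves", "kwargs": {
  "series": [
    [[0,0,-0.02,0,0,0,0],[0,0,-0.035,0,0,0,0],[0.0035,-0.035,0,0,0,0,0],[0.0035,-0.035,0,0,0,0,0],[0.0035,-0.037,0,0,0,0,0],[0,0,0,0,0,0,0],[0,0,0,0,0,0,0],[0,0,0,0,0,0,0]]
  ]
}}

```text
time: 3.48
ee_pos: [467.5, 175.5, 170.1]
eef_rot: [-0.441, -3.11, -0.0]
wrist_force: [-0.2, 0.0, -4.4]
finger_gap: 0.274
```

Run:
```python
from h import *
o,T=st(); m=ctrl.camera_model('wrist'); snap('wrist','w5.png')
p=[onz(m,u,v,30).round(1) for u,v in((200,270),)]
for X in ((466,119.5,30),(467.5,12,30)): print(proj(m,X))
```

```text
t 3.48 p [467.5 175.5 170.1] yaw_y 73.84 z [-2.e-04  1.e-04 -1.e+00] F [-0.2  0.  -4.4] gap 0.274
[249.44031234 242.5750205 ]
[103.99771831 285.29668279]
```

View pics/w5.png

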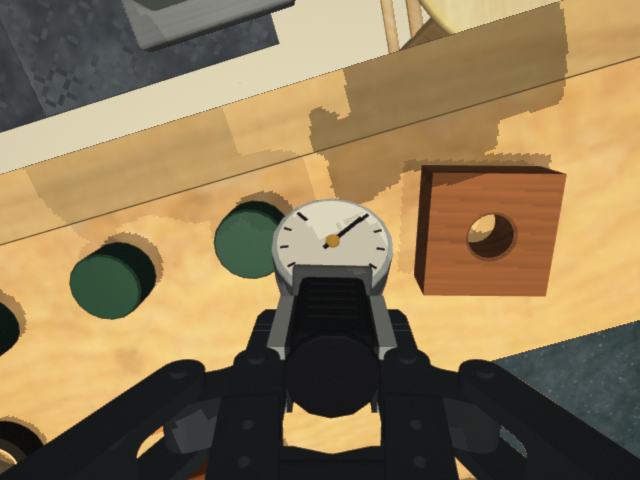

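Run:
```python
from h import *
o,T=st(); m=ctrl.camera_model('wrist')
for n,p,z in(('A',(251,241),30),('B',(105,282),30),('hole',(491,237),36)):
    X=onz(m,*p,z); print(n,X.round(1),'rel tool',(T.T@(X-o['ee_pos'])).round(1))
im=cv2.imread('pics/w5.png'); cv2.imwrite('pics/w5c.png',cv2.resize(im[180:340,50:290],None,fx=3,fy=3))
for n,c in(('A',(466,119.5)),('B',(467.5,12))):
    a=np.linspace(0,2*np.pi,8,endpoint=False)
```

```text
t 3.52 p [467.5 175.5 170.1] yaw_y 73.84 z [-3.e-04  1.e-04 -1.e+00] F [ 1.3 -0.6 -3. ] gap 0.27
A [465.2 120.8  30. ] rel tool [-13.  -53.1 140.1]
B [465.4  13.7  30. ] rel tool [ -43. -156.  140.]
hole [504.7 274.7  36. ] rel tool [ -8.2 105.6 134.1]
```

View pics/w5c.png

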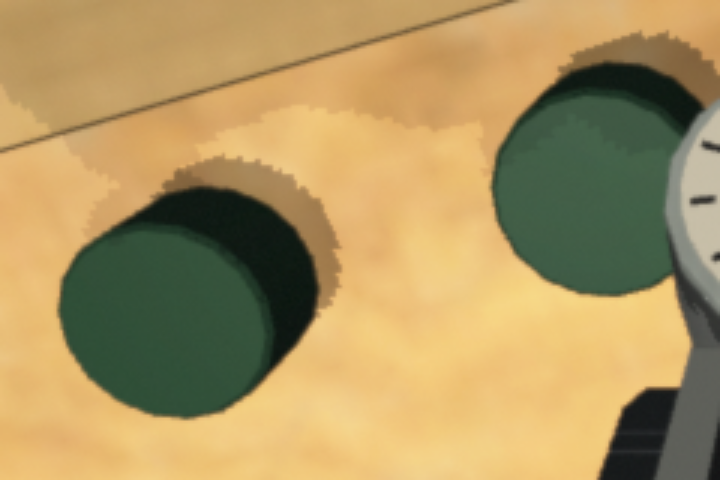

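Request:
{"fn": "apply_moves", "kwargs": {
  "series": [
    [[-0.0078,-0.027,0,0,0,0,0],[-0.0078,-0.027,0,0,0,0,0],[0,0,0.013,0,0,0,0],[0,0,0.013,0,0,0,0],[0,0,0,0,0,0,0],[0,0,0,0,0,0,0]]
  ]
}}

```text
time: 4.28
ee_pos: [467.4, 119.2, 144.4]
eef_rot: [0.441, 3.11, 0.0]
wrist_force: [-0.4, -0.4, -3.3]
finger_gap: 0.272
```

Run:
```python
from h import *
o,T=st(); m=ctrl.camera_model('wrist'); snap('wrist','w6.png'); s=snap('scene','s6.png'); st()
t=snap('top','t6.png')
cv2.imwrite('pics/c6.png',np.hstack([cv2.resize(s[210:310,250:350,::-1],None,fx=4,fy=4),cv2.resize(t[250:350,280:380,::-1],None,fx=4,fy=4)]))
```

```text
t 4.28 p [467.4 119.2 144.4] yaw_y 73.85 z [ 1.e-04  0.e+00 -1.e+00] F [-0.4 -0.4 -3.3] gap 0.272
t 4.38 p [467.5 119.  144.6] yaw_y 73.83 z [ 7.e-04 -0.e+00 -1.e+00] F [ 0.4  0.7 -2.7] gap 0.27
```

View pics/c6.png

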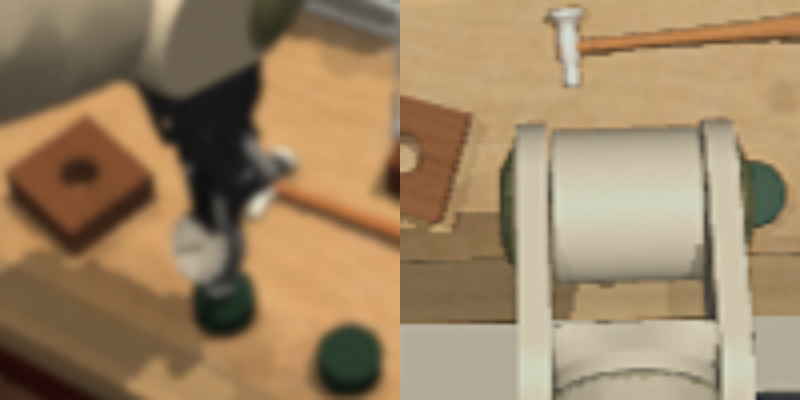

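View pics/w6.png

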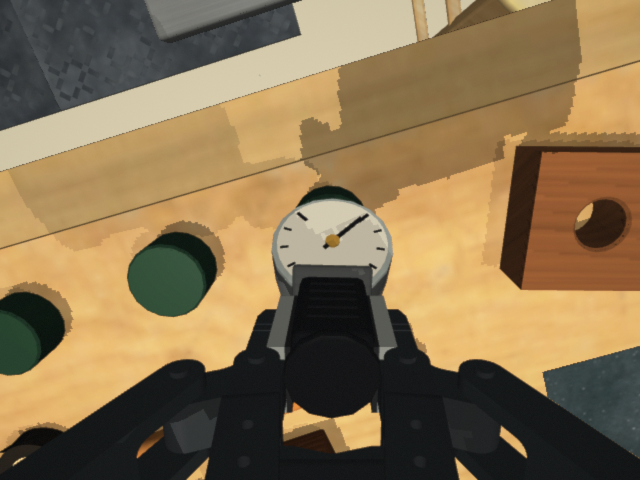

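Request:
{"fn": "apply_moves", "kwargs": {
  "series": [
    [[0,0,0.003,0,0,0,0],[0,0,0.003,0,0,0,0],[0,0,0.002,0,0,0,0],[0,0,0,0,0,0,0],[0,0,0,0,0,0,0]]
  ]
}}

```text
time: 5.05
ee_pos: [467.6, 118.7, 136.6]
eef_rot: [0.443, 3.11, 0.0]
wrist_force: [-0.3, -0.5, 1.2]
finger_gap: 0.27
```

Run:
```python
from h import *
st();o,T=st(); im=snap('wrist','w7.png')[:,:,::-1]; st()
cv2.imwrite('pics/w7c.png',cv2.resize(im[180:300,250:410],None,fx=4,fy=4))
```

```text
t 5.05 p [467.6 118.7 136.6] yaw_y 73.79 z [ 6.e-04  0.e+00 -1.e+00] F [-0.3 -0.5  1.2] gap 0.27
t 5.05 p [467.6 118.7 136.6] yaw_y 73.79 z [ 6.e-04  0.e+00 -1.e+00] F [-0.3 -0.5  1.2] gap 0.27
t 5.1 p [467.5 118.7 136.5] yaw_y 73.8 z [ 6.e-04  0.e+00 -1.e+00] F [0.8 0.4 1.8] gap 0.271
```

View pics/w7c.png

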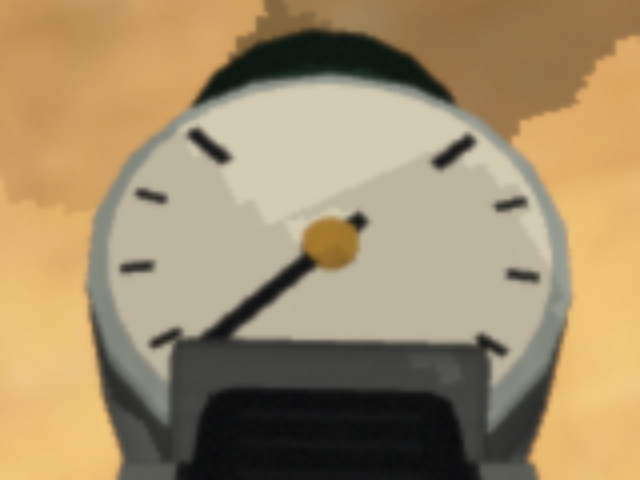

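Request:
{"fn": "apply_moves", "kwargs": {
  "series": [
    [[0,0,0.001,0,0,0,0],[0,0,0,0,0,0,0],[0,0,0,0,0,0,0]]
  ]
}}

```text
time: 5.48
ee_pos: [467.5, 118.7, 135.4]
eef_rot: [0.443, 3.11, 0.0]
wrist_force: [-0.1, 0.6, 2.6]
finger_gap: 0.271
```

Run:
```python
from h import *
o,T=st(); im=snap('wrist','w8.png')[:,:,::-1]; st()
cv2.imwrite('pics/w8c.png',cv2.resize(im[180:300,250:410],None,fx=4,fy=4))
```

```text
t 5.47 p [467.5 118.7 135.4] yaw_y 73.79 z [ 4.e-04  0.e+00 -1.e+00] F [-0.1  0.6  2.6] gap 0.271
t 5.53 p [467.5 118.7 135.4] yaw_y 73.8 z [ 5.e-04  0.e+00 -1.e+00] F [ 0.8 -0.2  3. ] gap 0.275
```

View pics/w8c.png

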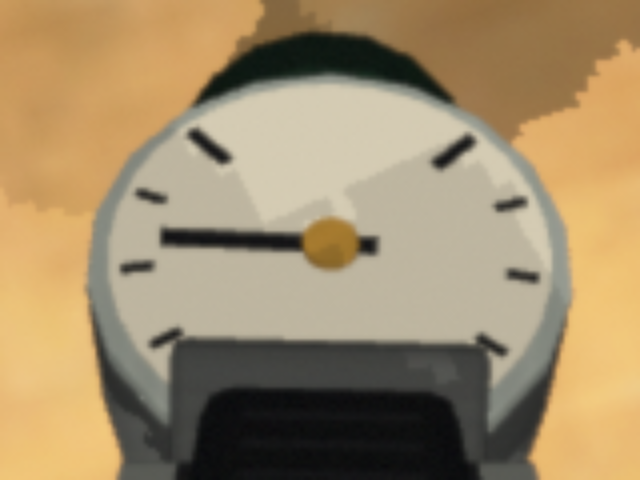

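Request:
{"fn": "apply_moves", "kwargs": {
  "series": [
    [[0,0,0.0006,0,0,0,0],[0,0,0,0,0,0,0],[0,0,0,0,0,0,0]]
  ]
}}

```text
time: 5.9
ee_pos: [467.6, 118.7, 135.1]
eef_rot: [0.443, 3.109, 0.0]
wrist_force: [-0.9, 0.2, 7.5]
finger_gap: 0.274
```

Run:
```python
from h import *
st()
```

```text
t 5.9 p [467.6 118.7 135.1] yaw_y 73.8 z [ 8.e-04 -0.e+00 -1.e+00] F [-0.9  0.2  7.5] gap 0.274
```

Foot is down (about 10.5 N above the hanging-gauge baseline). Hold for a second and read.

Request:
{"fn": "apply_moves", "kwargs": {
  "series": [
    [[0,0,0,0,0,0,0],[0,0,0,0,0,0,0],[0,0,0,0,0,0,0],[0,0,0,0,0,0,0],[0,0,0,0,0,0,0],[0,0,0,0,0,0,0],[0,0,0,0,0,0,0],[0,0,0,0,0,0,0]]
  ]
}}

```text
time: 6.9
ee_pos: [467.6, 118.7, 135.2]
eef_rot: [0.443, 3.109, 0.0]
wrist_force: [0.4, 0.1, 6.2]
finger_gap: 0.273
```

Run:
```python
from h import *
o,T=st(); im=snap('wrist','w9.png')[:,:,::-1]; st()
cv2.imwrite('pics/w9c.png',cv2.resize(im[180:300,250:410],None,fx=4,fy=4))
```

```text
t 6.9 p [467.6 118.7 135.2] yaw_y 73.8 z [ 8.e-04 -0.e+00 -1.e+00] F [0.4 0.1 6.2] gap 0.273
t 6.95 p [467.6 118.7 135.1] yaw_y 73.8 z [ 8.e-04 -1.e-04 -1.e+00] F [-0.4 -0.8  6.9] gap 0.273
```

View pics/w9c.png

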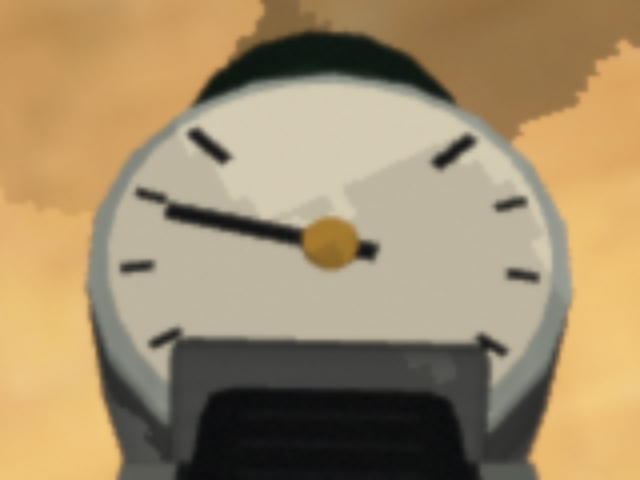

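Request:
{"fn": "apply_moves", "kwargs": {
  "series": [
    [[0,0,-0.005,0,0,0,0],[0,0,-0.015,0,0,0,0],[0,0,0,0,0,0,0],[0,0,0,0,0,0,0]]
  ]
}}

```text
time: 7.45
ee_pos: [467.0, 118.7, 154.4]
eef_rot: [-0.443, -3.109, 0.0]
wrist_force: [-0.1, 0.3, -3.8]
finger_gap: 0.27
```

Run:
```python
from h import *
o,T=st(); m=ctrl.camera_model('wrist'); im=snap('wrist','w10.png')[:,:,::-1]
o,T=st(); g=cv2.cvtColor(im,cv2.COLOR_BGR2HSV)
mk=cv2.inRange(g,(55,60,55),(95,255,200)); k,l,s,c=cv2.connectedComponentsWithStats(mk)
for i in range(1,k):
    if s[i][4]>800:
        cn=cv2.findContours((l==i).astype(np.uint8),0,2)[0][0]; e=cv2.fitEllipse(cv2.convexHull(cn)); print(s[i],e)
        X=onz(m,*e[0],30); print(X.round(1),(T.T@(X-o['ee_pos'])).round(1))
```

```text
t 7.45 p [467.  118.7 154.4] yaw_y 73.8 z [-8.e-04 -0.e+00 -1.e+00] F [-0.1  0.3 -3.8] gap 0.27
t 7.5 p [467.  118.7 154.3] yaw_y 73.8 z [-0.001 -0.    -1.   ] F [-0.5  0.  -3.7] gap 0.271
[ 136  242   74   68 3834] ((172.61289978027344, 275.2908020019531), (64.49459075927734, 75.70294189453125), 117.54633331298828)
[468.6  11.6  30. ] [ -31.5 -102.3  124.3]
[   0  306   49   61 2406] ((14.134984016418457, 335.7979431152344), (55.30711364746094, 72.07683563232422), 122.0578384399414)
[ 479.9 -109.2   30. ] [ -76.1 -215.2  124.3]
```

View pics/w10.png

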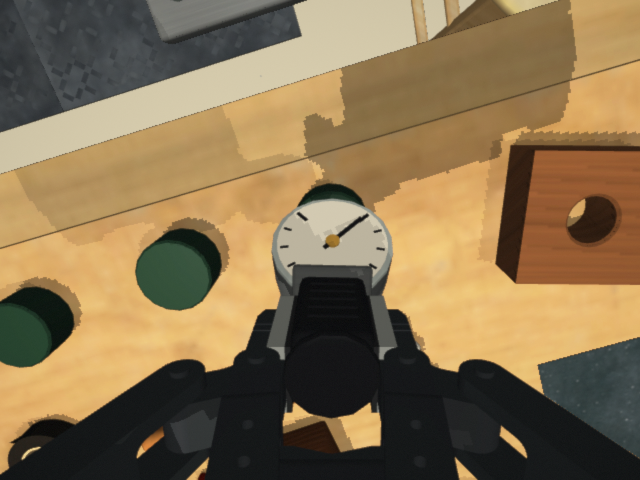

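Request:
{"fn": "apply_moves", "kwargs": {
  "series": [
    [[-0.0103,-0.034,0,0,0,0,0],[-0.0103,-0.034,0,0,0,0,0],[-0.0104,-0.0345,0,0,0,0,0],[0,0,0.005,0,0,0,0],[0,0,0.006,0,0,0,0],[0,0,0.003,0,0,0,0],[0,0,0.003,0,0,0,0],[0,0,0.0016,0,0,0,0],[0,0,0.001,0,0,0,0],[0,0,0,0,0,0,0],[0,0,0,0,0,0,0]]
  ]
}}

```text
time: 8.88
ee_pos: [468.7, 11.7, 135.3]
eef_rot: [0.443, 3.11, -0.0]
wrist_force: [-2.3, 2.9, 3.5]
finger_gap: 0.271
```

Run:
```python
from h import *
o,T=st(); im=snap('wrist','w11.png')[:,:,::-1]; st()
cv2.imwrite('pics/w11c.png',cv2.resize(im[160:320,230:430],None,fx=4,fy=3.75))
```

```text
t 8.88 p [468.7  11.7 135.3] yaw_y 73.8 z [ 6.e-04 -1.e-04 -1.e+00] F [-2.3  2.9  3.5] gap 0.271
t 8.93 p [468.7  11.6 135.3] yaw_y 73.8 z [ 6.e-04 -1.e-04 -1.e+00] F [-2.3  2.4  3.4] gap 0.276
```

View pics/w11c.png

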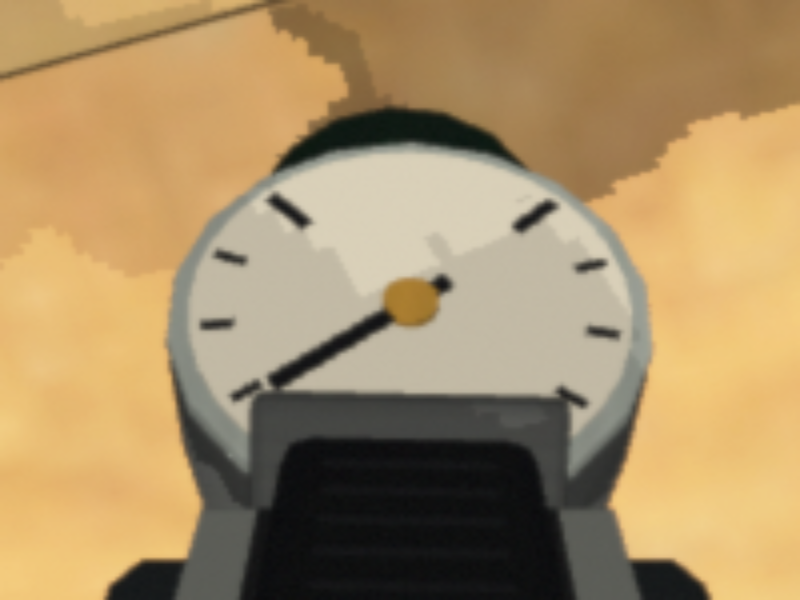

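Request:
{"fn": "apply_moves", "kwargs": {
  "series": [
    [[0,0,0.0005,0,0,0,0],[0,0,0,0,0,0,0],[0,0,0,0,0,0,0],[0,0,0,0,0,0,0],[0,0,0,0,0,0,0],[0,0,0,0,0,0,0],[0,0,0,0,0,0,0],[0,0,0,0,0,0,0],[0,0,0,0,0,0,0],[0,0,0,0,0,0,0]]
  ]
}}

```text
time: 10.18
ee_pos: [468.8, 11.6, 135.0]
eef_rot: [0.443, 3.109, 0.0]
wrist_force: [-2.8, 3.8, 8.0]
finger_gap: 0.271
```

Run:
```python
from h import *
o,T=st(); im=snap('wrist','w12.png')[:,:,::-1]; st()
cv2.imwrite('pics/w12c.png',cv2.resize(im[160:320,230:430],None,fx=4,fy=3.75))
```

```text
t 10.18 p [468.8  11.6 135. ] yaw_y 73.79 z [ 8.e-04 -1.e-04 -1.e+00] F [-2.8  3.8  8. ] gap 0.271
t 10.22 p [468.8  11.6 135.1] yaw_y 73.79 z [ 9.e-04 -1.e-04 -1.e+00] F [-2.5  1.9  6.4] gap 0.277
```

View pics/w12c.png

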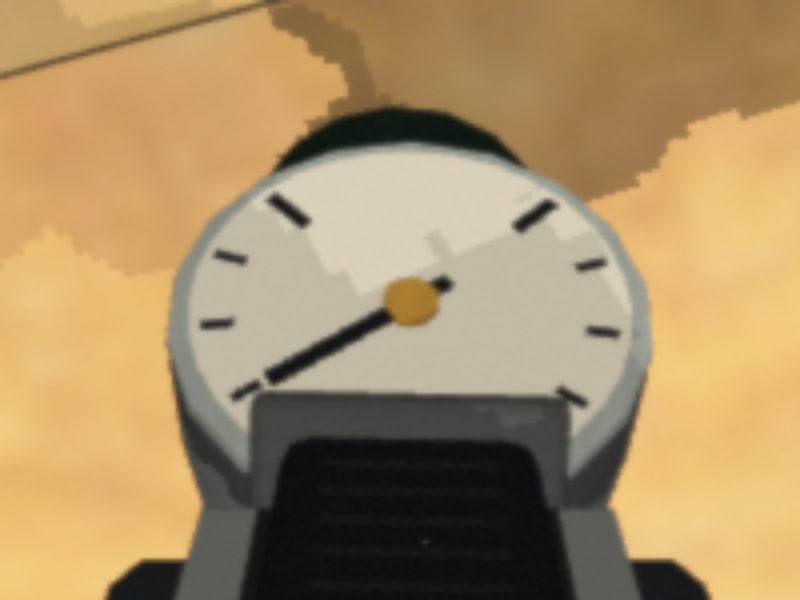

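Request:
{"fn": "apply_moves", "kwargs": {
  "series": [
    [[0,0,-0.005,0,0,0,0],[0,0,-0.015,0,0,0,0],[0,0,0,0,0,0,0],[0,0,0,0,0,0,0]]
  ]
}}

```text
time: 10.72
ee_pos: [468.3, 11.6, 154.0]
eef_rot: [-0.443, -3.11, 0.0]
wrist_force: [0.1, 0.2, -2.8]
finger_gap: 0.274
```

Run:
```python
from h import *
o,T=st(); m=ctrl.camera_model('wrist'); im=snap('wrist','w13.png')[:,:,::-1]
o,T=st(); g=cv2.cvtColor(im,cv2.COLOR_BGR2HSV)
mk=cv2.inRange(g,(55,60,55),(95,255,200)); k,l,s,c=cv2.connectedComponentsWithStats(mk)
for i in range(1,k):
    if s[i][4]>800:
        cn=cv2.findContours((l==i).astype(np.uint8),0,2)[0][0]; e=cv2.fitEllipse(cv2.convexHull(cn)); print(s[i],e)
        X=onz(m,*e[0],30); print(X.round(1),(T.T@(X-o['ee_pos'])).round(1))
```

```text
t 10.72 p [468.3  11.6 154. ] yaw_y 73.8 z [-7.e-04 -1.e-04 -1.e+00] F [ 0.1  0.2 -2.8] gap 0.274
t 10.78 p [468.2  11.6 153.9] yaw_y 73.8 z [-1.e-03  1.e-04 -1.e+00] F [ 0.7  0.  -3. ] gap 0.272
[ 459  142   80   77 4667] ((499.37396240234375, 180.56680297851562), (71.87545776367188, 83.15184783935547), 50.16981887817383)
[467.2 118.8  30. ] [ 30.7 102.7 123.9]
[ 122  261   73   66 3700] ((158.05813598632812, 293.793701171875), (62.981658935546875, 74.85089111328125), 116.54521942138672)
[ 479.3 -109.5   30. ] [ -44.6 -113.2  123.9]
```

View pics/w13.png

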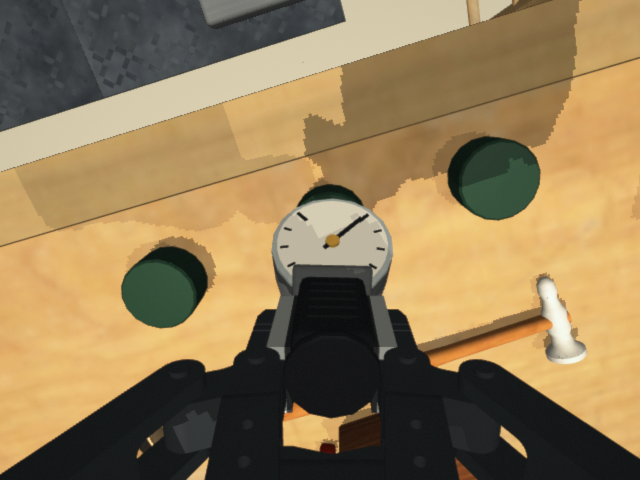

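Request:
{"fn": "apply_moves", "kwargs": {
  "series": [
    [[-0.0149,-0.038,0,0,0,0,0],[-0.0149,-0.038,0,0,0,0,0],[-0.0149,-0.0375,0,0,0,0,0],[0,0,0.005,0,0,0,0],[0,0,0.005,0,0,0,0],[0,0,0,0,0,0,0],[0,0,0.003,0,0,0,0],[0,0,0.003,0,0,0,0],[0,0,0.0026,0,0,0,0],[0,0,0.001,0,0,0,0],[0,0,0,0,0,0,0],[0,0,0,0,0,0,0]]
  ]
}}

```text
time: 12.28
ee_pos: [479.8, -109.8, 135.2]
eef_rot: [0.443, 3.11, 0.0]
wrist_force: [0.2, 3.3, 2.4]
finger_gap: 0.274
```

Run:
```python
from h import *
o,T=st(); im=snap('wrist','w14.png')[:,:,::-1]; st()
cv2.imwrite('pics/w14c.png',cv2.resize(im[160:320,230:430],None,fx=4,fy=3.75))
```

```text
t 12.28 p [ 479.8 -109.8  135.2] yaw_y 73.79 z [ 3.e-04  1.e-04 -1.e+00] F [0.2 3.3 2.4] gap 0.274
t 12.32 p [ 479.9 -109.8  135.2] yaw_y 73.79 z [ 4.e-04  1.e-04 -1.e+00] F [-0.5  2.7  2.6] gap 0.271
```

View pics/w14c.png

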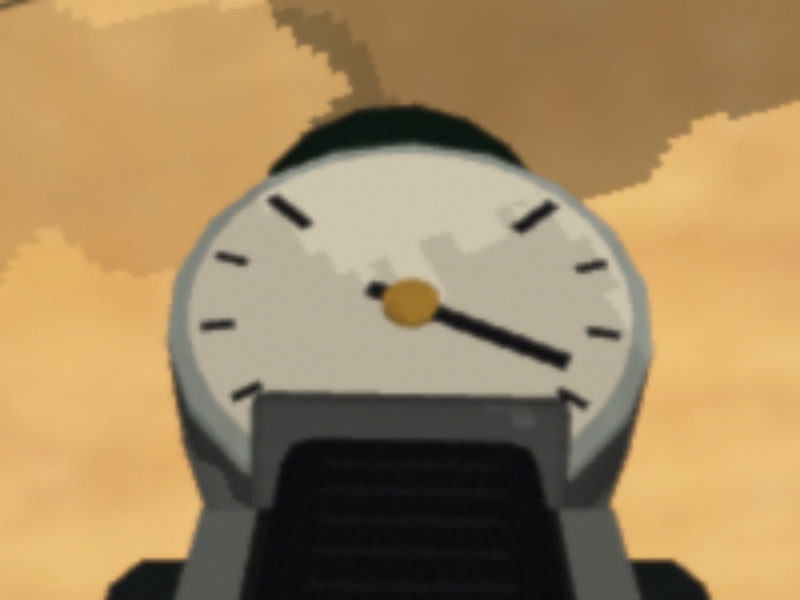

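Request:
{"fn": "apply_moves", "kwargs": {
  "series": [
    [[0,0,0.0005,0,0,0,0],[0,0,0,0,0,0,0],[0,0,0,0,0,0,0],[0,0,0,0,0,0,0],[0,0,0,0,0,0,0],[0,0,0,0,0,0,0],[0,0,0,0,0,0,0],[0,0,0,0,0,0,0],[0,0,0,0,0,0,0],[0,0,0,0,0,0,0],[0,0,0,0,0,0,0]]
  ]
}}

```text
time: 13.7
ee_pos: [479.9, -109.8, 134.9]
eef_rot: [0.443, 3.11, 0.0]
wrist_force: [-1.2, 3.0, 6.0]
finger_gap: 0.276
```

Run:
```python
from h import *
o,T=st(); im=snap('wrist','w15.png')[:,:,::-1]; st()
cv2.imwrite('pics/w15c.png',cv2.resize(im[160:320,230:430],None,fx=4,fy=3.75))
```

```text
t 13.7 p [ 479.9 -109.8  134.9] yaw_y 73.79 z [ 6.e-04  0.e+00 -1.e+00] F [-1.2  3.   6. ] gap 0.276
t 13.75 p [ 479.9 -109.8  134.9] yaw_y 73.79 z [ 6.e-04 -0.e+00 -1.e+00] F [-1.2  3.5  6.2] gap 0.274
```

View pics/w15c.png

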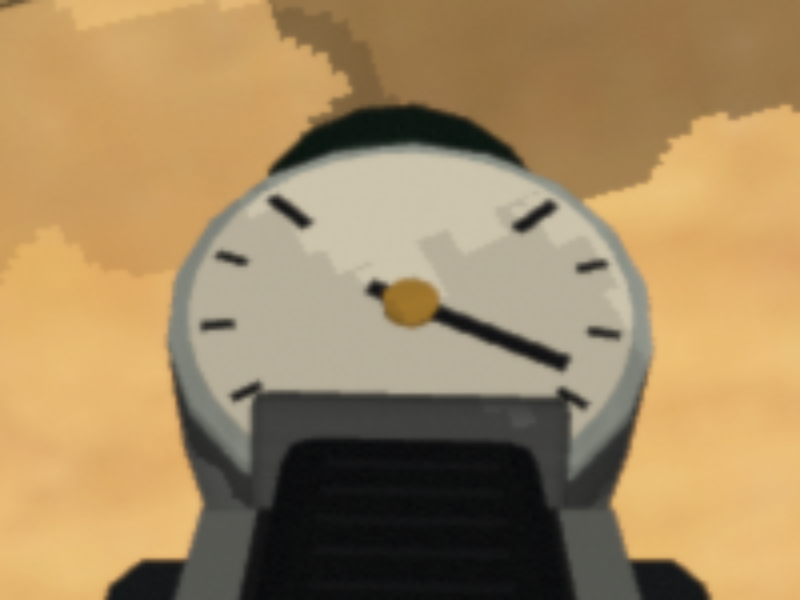

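Request:
{"fn": "apply_moves", "kwargs": {
  "series": [
    [[0,0,-0.01,0,0,0,0],[0,0,-0.03,0,0,0,0],[0.0093,0.045,0,0,0,0,0],[0.0093,0.045,0,0,0,0,0],[0.0093,0.045,0,0,0,0,0],[0.0093,0.045,0,0,0,0,0],[0.0093,0.045,0,0,0,0,0],[0.0093,0.045,0,0,0,0,0],[0.0093,0.044,0,0,0,0,0],[0,0,0,0,0,0,0],[0,0,0,0,0,0,0],[0,0,0,0,0,0,0]]
  ]
}}

```text
time: 15.25
ee_pos: [505.0, 208.9, 174.5]
eef_rot: [-0.445, -3.11, 0.001]
wrist_force: [-0.5, -0.7, -3.6]
finger_gap: 0.277
```

Run:
```python
from h import *
o,T=st(); m=ctrl.camera_model('wrist'); im=snap('wrist','w16.png')[:,:,::-1]; o,T=st()
print(proj(m,[504.7,274.7,36]))
cv2.imwrite('pics/w16c.png',cv2.resize(im[150:320,340:640],None,fx=2.6,fy=2.6))
w=cv2.imread('pics/w13.png');cv2.imwrite('pics/w13c.png',cv2.resize(w[130:230,440:560],None,fx=5,fy=5,interpolation=cv2.INTER_CUBIC))
```

```text
t 15.25 p [505.  208.9 174.5] yaw_y 73.72 z [-1.e-04 -4.e-04 -1.e+00] F [-0.5 -0.7 -3.6] gap 0.277
t 15.3 p [505.  208.9 174.6] yaw_y 73.72 z [ 0.e+00 -3.e-04 -1.e+00] F [-0.1 -0.4 -3.6] gap 0.271
[427.60307766 195.23178019]
```

View pics/w16.png

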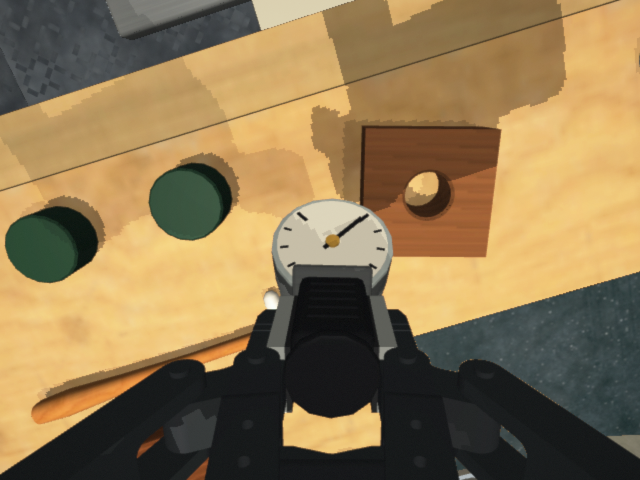

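View pics/w13c.png

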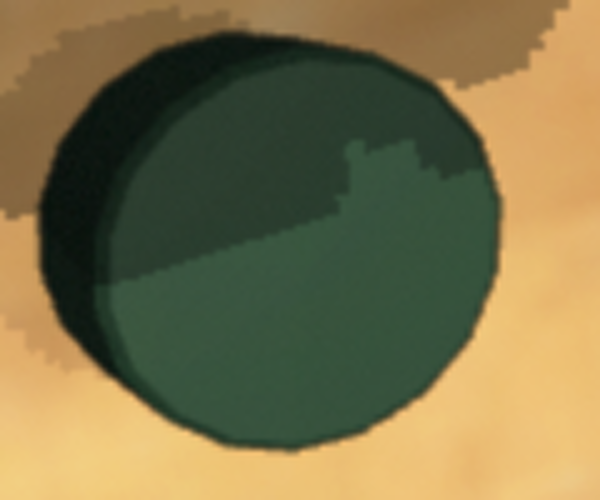

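View pics/w16c.png

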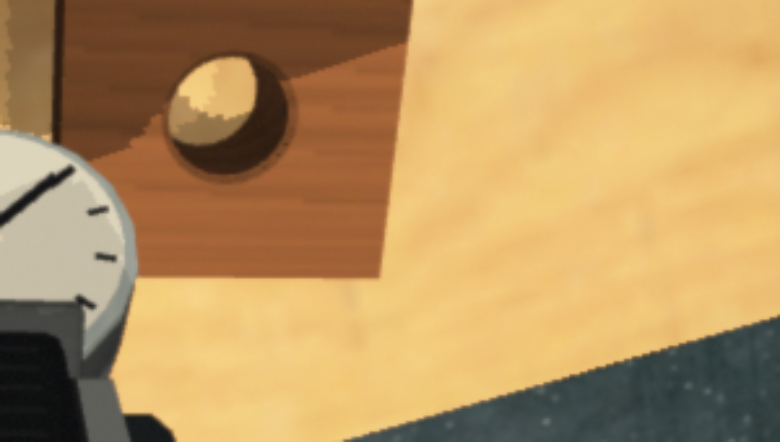

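Request:
{"fn": "apply_moves", "kwargs": {
  "series": [
    [[0.0083,0.032,0,0,0,0,0],[0.0083,0.0317,0,0,0,0,0],[0,0,0,0,0,0,0],[0,0,0.015,0,0,0,0],[0,0,0,0,0,0,0],[0,0,0,0,0,0,0]]
  ]
}}

```text
time: 16.05
ee_pos: [506.8, 275.0, 159.4]
eef_rot: [-0.444, -3.11, 0.0]
wrist_force: [0.3, -0.4, -2.0]
finger_gap: 0.27
```

Run:
```python
from h import *
o,T=st(); m=ctrl.camera_model('wrist'); im=snap('wrist','w17.png')[:,:,::-1]; s=snap('scene','s17.png')[:,:,::-1]
cv2.imwrite('pics/s17c.png',cv2.resize(s[180:290,220:330],None,fx=5,fy=5))
cs=[onz(m,u,v,36) for u,v in ((505,274.7),)]
```

```text
t 16.05 p [506.8 275.  159.4] yaw_y 73.75 z [-2.e-04 -2.e-04 -1.e+00] F [ 0.3 -0.4 -2. ] gap 0.27
```

View pics/w17.png

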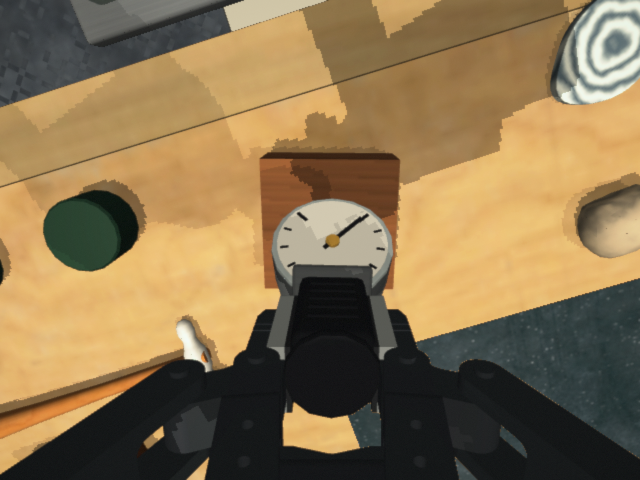

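View pics/s17c.png

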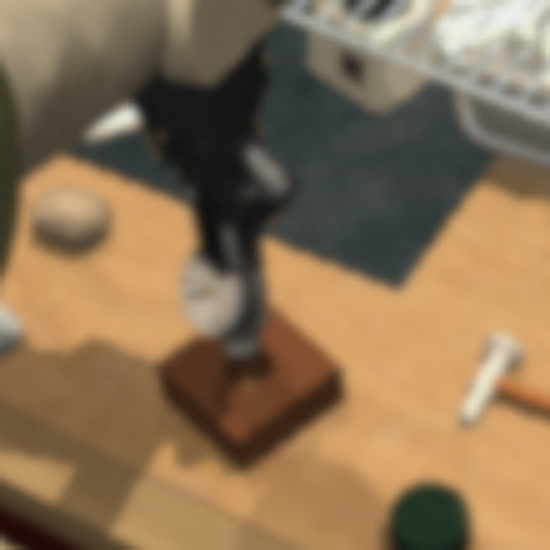

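Gauge is over the hole (stand centred on the dial at x≈331 px). Lower stepwise.

Request:
{"fn": "apply_moves", "kwargs": {
  "series": [
    [[0,0,0.01,0,0,0,0],[0,0,0.008,0,0,0,0],[0,0,0.004,0,0,0,0],[0,0,0,0,0,0,0]]
  ]
}}

```text
time: 16.65
ee_pos: [506.6, 275.7, 137.1]
eef_rot: [-0.443, -3.11, 0.0]
wrist_force: [-0.8, 0.1, -1.9]
finger_gap: 0.273
```

Run:
```python
from h import *
st()
```

```text
t 16.65 p [506.6 275.7 137.1] yaw_y 73.8 z [-6.e-04 -2.e-04 -1.e+00] F [-0.8  0.1 -1.9] gap 0.273
```

Request:
{"fn": "apply_moves", "kwargs": {
  "series": [
    [[0,-0.0008,0.007,0,0,0,0],[0,0,0.007,0,0,0,0],[0,0,0.005,0,0,0,0],[0,0,0,0,0,0,0],[0,0,0,0,0,0,0]]
  ]
}}

```text
time: 17.27
ee_pos: [506.6, 274.9, 118.7]
eef_rot: [0.443, 3.11, 0.0]
wrist_force: [-0.9, 0.2, -3.4]
finger_gap: 0.269
```

Run:
```python
from h import *
st()
```

```text
t 17.27 p [506.6 274.9 118.7] yaw_y 73.8 z [ 3.e-04  1.e-04 -1.e+00] F [-0.9  0.2 -3.4] gap 0.269
```

Request:
{"fn": "apply_moves", "kwargs": {
  "series": [
    [[0,0,0.002,0,0,0,0],[0,0,0.001,0,0,0,0],[0,0,0,0,0,0,0],[0,0,0,0,0,0,0]]
  ]
}}

```text
time: 17.77
ee_pos: [506.5, 274.9, 115.5]
eef_rot: [0.443, 3.11, 0.0]
wrist_force: [-0.2, -0.3, -2.6]
finger_gap: 0.274
```

Run:
```python
from h import *
st()
```

```text
t 17.77 p [506.5 274.9 115.5] yaw_y 73.8 z [ 1.e-04  0.e+00 -1.e+00] F [-0.2 -0.3 -2.6] gap 0.274
```

Request:
{"fn": "apply_moves", "kwargs": {
  "series": [
    [[0,0,0.0006,0,0,0,0],[0,0,0,0,0,0,0],[0,0,0,0,0,0,0]]
  ]
}}

```text
time: 18.15
ee_pos: [506.6, 274.9, 115.5]
eef_rot: [0.443, 3.11, 0.0]
wrist_force: [-0.8, -1.1, 5.5]
finger_gap: 0.27
```

Run:
```python
from h import *
st()
```

```text
t 18.15 p [506.6 274.9 115.5] yaw_y 73.8 z [ 7.e-04  1.e-04 -1.e+00] F [-0.8 -1.1  5.5] gap 0.27
```

Collar is resting. Open and lift straight up.

Request:
{"fn": "apply_moves", "kwargs": {
  "series": [
    [[0,0,-0.0004,0,0,0,0.4],[0,0,0,0,0,0,0.7],[0,0,0,0,0,0,1],[0,0,0,0,0,0,1],[0,0,-0.03,0,0,0,1],[0,0,-0.04,0,0,0,1],[0,0,-0.03,0,0,0,1],[0,0,0,0,0,0,1],[0,0,0,0,0,0,1]]
  ]
}}

```text
time: 19.27
ee_pos: [506.1, 274.8, 214.2]
eef_rot: [-0.443, -3.109, 0.001]
wrist_force: [0.4, -0.5, -1.4]
finger_gap: 1.001
```

Run:
```python
from h import *
o,T=st(); m=ctrl.camera_model('wrist'); im=snap('wrist','w18.png')[:,:,::-1]; s=snap('scene','s18.png')[:,:,::-1];t=snap('top','t18.png')[:,:,::-1]
cv2.imwrite('pics/c18.png',np.hstack([cv2.resize(im[100:340,220:460],(400,400)),cv2.resize(s[200:300,220:320],(400,400))]))
```

```text
t 19.27 p [506.1 274.8 214.2] yaw_y 73.8 z [-1.6e-03 -5.0e-04 -1.0e+00] F [ 0.4 -0.5 -1.4] gap 1.001
```

View pics/c18.png

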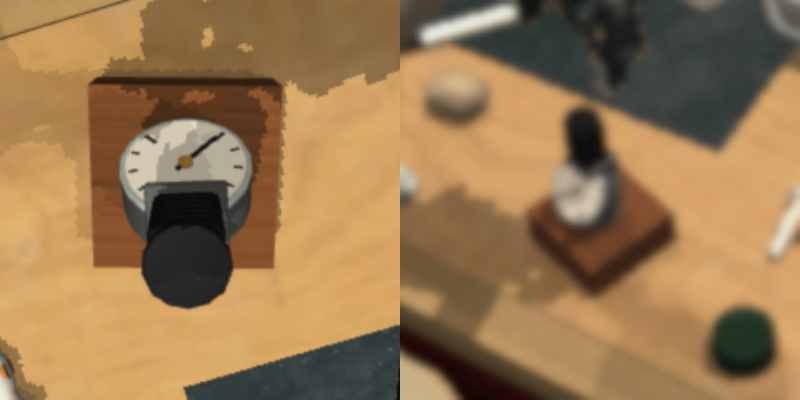

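View pics/t18.png

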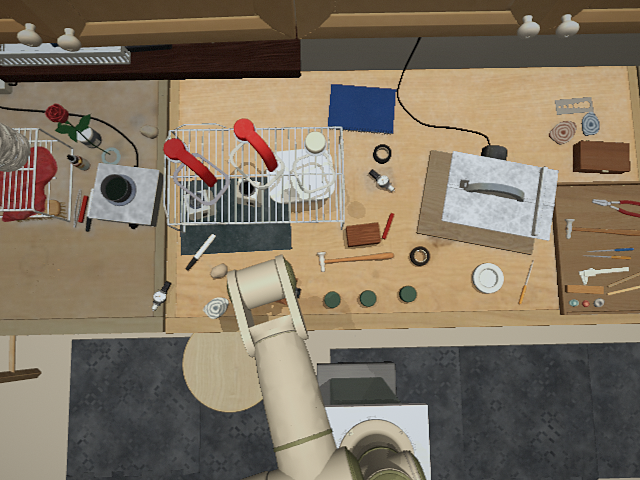

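Request:
{"fn": "apply_moves", "kwargs": {
  "series": [
    [[-0.0102,-0.047,0,0,0,0,1],[-0.0102,-0.047,0,0,0,0,1],[-0.0102,-0.047,0,0,0,0,1],[-0.0102,-0.047,0,0,0,0,1],[-0.0102,-0.047,0,0,0,0,1],[-0.0102,-0.047,0,0,0,0,1],[-0.0102,-0.047,0.02,0,0,0,1],[-0.0102,-0.047,0.03,0,0,0,1],[0,0,0,0,0,0,1],[0,0,0,0,0,0,1],[0,0,0,0,0,0,1]]
  ]
}}

```text
time: 20.8
ee_pos: [480.3, -108.0, 165.9]
eef_rot: [0.44, 3.11, -0.0]
wrist_force: [-0.8, 0.4, 0.2]
finger_gap: 0.999
```

```bash
cat >> h.py <<'E'
def blanks(im,m,o,T,z):
    g=cv2.cvtColor(im,cv2.COLOR_BGR2HSV)
    mk=cv2.inRange(g,(55,60,48),(95,255,200)); k,l,s,c=cv2.connectedComponentsWithStats(mk)
    for i in range(1,k):
        if s[i][4]>800:
            cn=cv2.findContours((l==i).astype(np.uint8),0,2)[0][0]; e=cv2.fitEllipse(cv2.convexHull(cn)); print(s[i],np.round(e[0],1),np.round(e[1],1))
            X=onz(m,*e[0],z); print(X.round(1),(T.T@(X-o['ee_pos'])).round(1))
E
python3 - <<'E'
from h import *
o,T=st(); m=ctrl.camera_model('wrist'); im=snap('wrist','w19.png')[:,:,::-1]; o,T=st(); blanks(im,m,o,T,30)
E
```

```text
t 20.8 p [ 480.3 -108.   165.9] yaw_y 73.88 z [ 1.e-03 -3.e-04 -1.e+00] F [-0.8  0.4  0.2] gap 0.999
t 20.85 p [ 480.3 -108.1  165.9] yaw_y 73.89 z [ 1.e-03 -4.e-04 -1.e+00] F [-0.6 -0.3  0.2] gap 1.003
[ 472  119   75   76 3093] [508.6 156.2] [69.9 79.5]
[469.   11.2  30. ] [ 44.1 111.4 135.8]
[ 291  189   73   70 3934] [326.8 223.5] [68.9 72.7]
[ 479.4 -110.    30. ] [  0.4  -2.1 135.9]
```

View pics/w19.png

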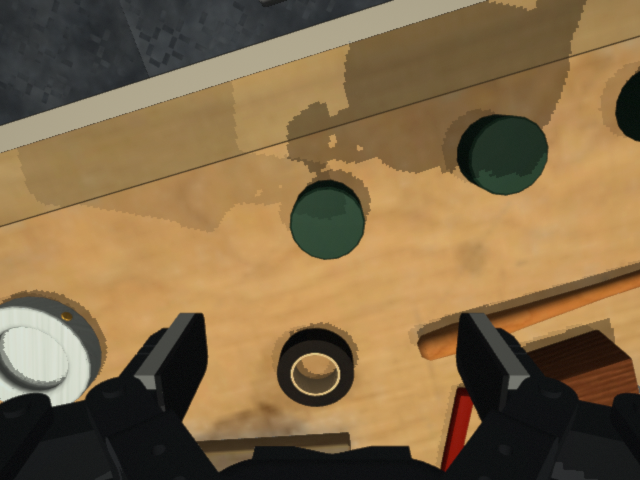

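Request:
{"fn": "apply_moves", "kwargs": {
  "series": [
    [[0.0004,-0.002,0.04,0,0,0,1],[0,0,0.05,0,0,0,1],[0,0,0.034,0,0,0,1],[0,0,0.015,0,0,0,1],[0,0,0,0,0,0,1],[0,0,0,0,0,0,1]]
  ]
}}

```text
time: 21.6
ee_pos: [479.8, -111.0, 27.6]
eef_rot: [0.442, 3.108, -0.001]
wrist_force: [-0.1, 0.5, 0.4]
finger_gap: 0.999
```

Run:
```python
from h import *
o,T=st(); m=ctrl.camera_model('wrist'); im=snap('wrist','w20.png')[:,:,::-1]; o,T=st(); blanks(im,m,o,T,30)
```

```text
t 21.6 p [ 479.8 -111.    27.6] yaw_y 73.82 z [ 0.0023 -0.0011 -1.    ] F [-0.1  0.5  0.4] gap 0.999
t 21.65 p [ 479.8 -111.    27.6] yaw_y 73.81 z [ 0.0022 -0.0011 -1.    ] F [-0.4  0.5  0.1] gap 0.998
[ 616  167   24   98 1600] [667.7 209.4] [ 97.7 124.4]
[467.8   4.3  30. ] [ 43.7 107.4  -2.6]
[ 263  330  132   59 4813] [328.  356.7] [ 57.9 129.1]
[ 489.4 -114.    30. ] [-10.1  -0.2  -2.4]
```

View pics/w20.png

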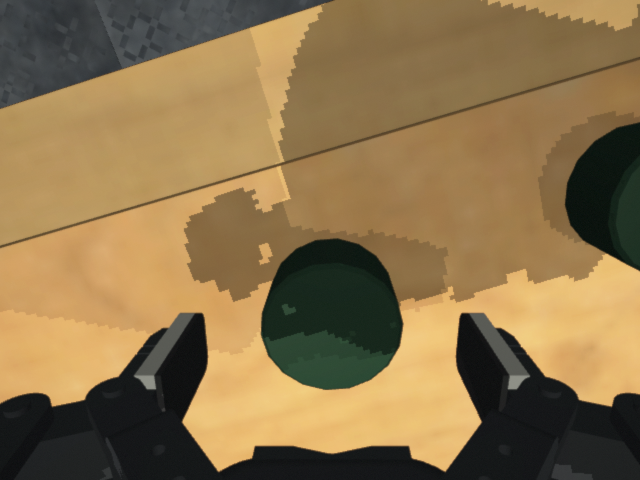

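Run:
```python
from h import *
o,T=st(); m=ctrl.camera_model('wrist')
a=np.linspace(0,2*np.pi,60)
def circ(c,r,z): return np.array([proj(m,[c[0]+r*np.cos(t),c[1]+r*np.sin(t),z]) for t in a])
for c in ([479.8,-111],[479.4,-110]):
    for z in (30,0):
        q=circ(c,25,z); print(c,z,q.min(0).round(0),q.max(0).round(0))
```

```text
t 21.65 p [ 479.8 -111.    27.6] yaw_y 73.81 z [ 0.0022 -0.0011 -1.    ] F [-0.4  0.5  0.1] gap 0.998
[479.8, -111] 30 [256. 264.] [401. 393.]
[479.8, -111] 0 [269. 237.] [390. 348.]
[479.4, -110] 30 [259. 262.] [403. 391.]
[479.4, -110] 0 [271. 235.] [392. 346.]
```

Request:
{"fn": "apply_moves", "kwargs": {
  "series": [
    [[0,0,0.0055,0,0,0,1],[0,0,0,0,0,0,0.7],[0,0,0,0,0,0,0.5],[0,0,0,0,0,0,0.4],[0,0,0,0,0,0,0.4],[0,0,0,0,0,0,0.4]]
  ],
  "newtons": 35
}}

```text
time: 22.4
ee_pos: [479.0, -110.8, 21.2]
eef_rot: [0.443, 3.11, -0.0]
wrist_force: [-1.8, 1.0, 5.8]
finger_gap: 0.569
```

Run:
```python
from h import *
o,T=st(); snap('wrist','w21.png')
s=snap('scene','s21.png'); cv2.imwrite('pics/s21c.png',cv2.resize(s[250:360,300:430,::-1],None,fx=5,fy=5))
```

```text
t 22.4 p [ 479.  -110.8   21.2] yaw_y 73.8 z [ 2.e-04 -2.e-04 -1.e+00] F [-1.8  1.   5.8] gap 0.569
```

View pics/w21.png

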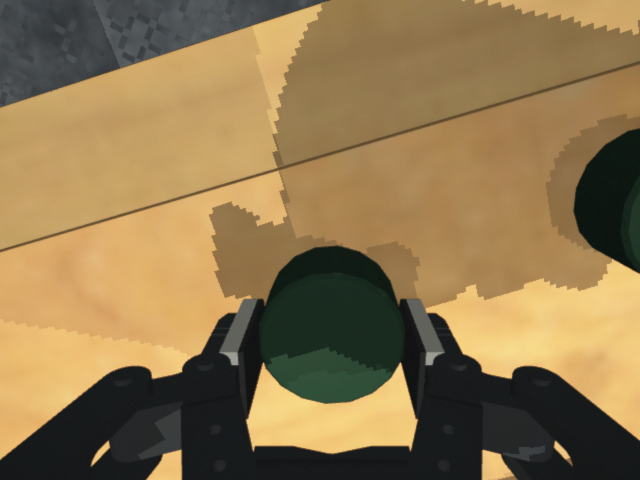

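View pics/s21c.png

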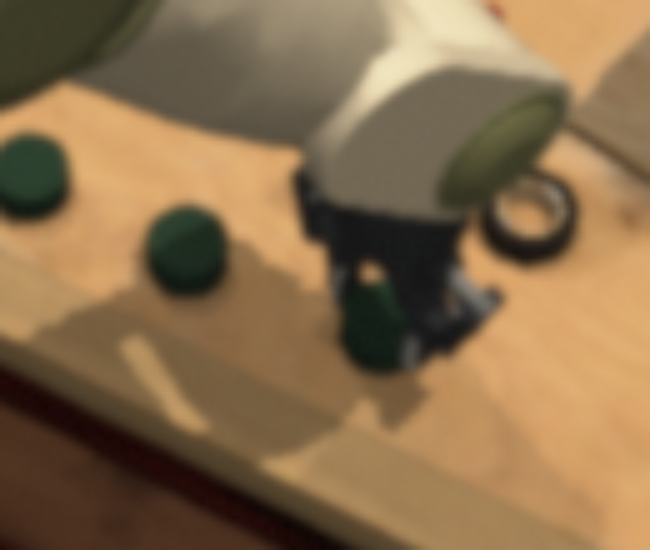

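```bash
python3 - <<'E'
from h import *
o,T=st(); mw=ctrl.camera_model('wrist'); ms=ctrl.camera_model('scene')
# predicted pixel of left-image fingertip inner corners for tip depth d ahead of TCP
for d in (-6,-2,2,6,8):
    P=[o['ee_pos']+T@np.array([x,y,d]) for x in(11,-11) for y in (-25,-35)]
    print(d,[proj(mw,p).round(0).tolist() for p in P],[proj(ms,p).round(1).tolist() for p in P])
E
python3 - <<'E'
import cv2
im=cv2.imread('pics/w21.png'); cv2.imwrite('pics/w21c.png',cv2.resize(im[280:430,190:480],None,fx=2.7,fy=2.7))
E
```

```text
t 22.5 p [ 479.  -110.8   21.1] yaw_y 73.8 z [ 2.e-04 -2.e-04 -1.e+00] F [-1.8  0.8  5.3] gap 0.567
-6 [[253.0, 308.0], [223.0, 307.0], [256.0, 365.0], [228.0, 365.0]] [[380.5, 321.0], [383.2, 323.3], [385.6, 316.1], [388.3, 318.4]]
-2 [[255.0, 302.0], [226.0, 302.0], [258.0, 358.0], [230.0, 358.0]] [[380.4, 321.7], [383.0, 324.0], [385.5, 316.8], [388.2, 319.1]]
2 [[257.0, 297.0], [228.0, 297.0], [260.0, 352.0], [233.0, 352.0]] [[380.2, 322.4], [382.9, 324.7], [385.4, 317.5], [388.0, 319.8]]
6 [[259.0, 292.0], [231.0, 292.0], [262.0, 346.0], [235.0, 346.0]] [[380.1, 323.1], [382.8, 325.3], [385.2, 318.2], [387.9, 320.5]]
8 [[260.0, 290.0], [232.0, 290.0], [263.0, 343.0], [236.0, 343.0]] [[380.1, 323.4], [382.7, 325.7], [385.2, 318.6], [387.8, 320.8]]
```

View pics/w21c.png

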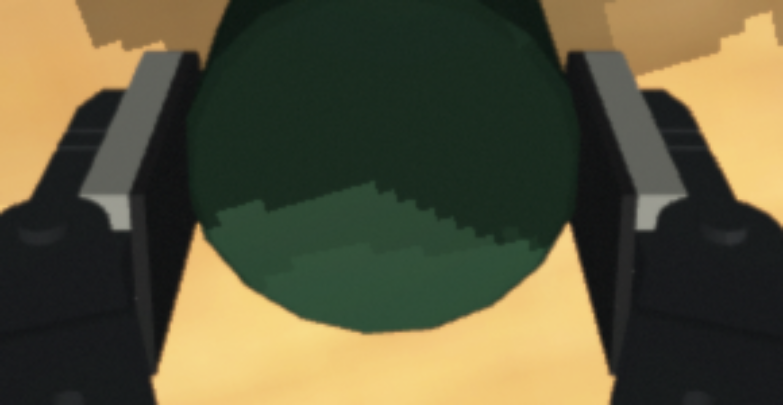

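Request:
{"fn": "apply_moves", "kwargs": {
  "series": [
    [[0,0,-0.02,0,0,0,0.4],[0,0,-0.04,0,0,0,0.4],[-0.0176,-0.0375,0,0,0,0,0.4],[-0.0176,-0.0375,0,0,0,0,0.4],[-0.0176,-0.0375,0,0,0,0,0.4],[-0.0176,-0.0375,0,0,0,0,0.4],[-0.0176,-0.0375,0,0,0,0,0.4],[-0.0176,-0.0375,0,0,0,0,0.4],[0,0,0,0,0,0,0.4],[0,0,0,0,0,0,0.4],[0,0,0,0,0,0,0.4]]
  ]
}}

```text
time: 23.88
ee_pos: [517.7, -355.2, 80.8]
eef_rot: [-0.441, -3.11, -0.001]
wrist_force: [0.7, 0.8, -1.0]
finger_gap: 0.568
```

Run:
```python
from h import *
o,T=st(); snap('wrist','w22.png'); st()
```

```text
t 23.88 p [ 517.7 -355.2   80.8] yaw_y 73.85 z [-3.e-04  5.e-04 -1.e+00] F [ 0.7  0.8 -1. ] gap 0.568
t 23.93 p [ 517.7 -355.4   80.9] yaw_y 73.85 z [-1.e-04  2.e-04 -1.e+00] F [-0.2  1.1 -0.4] gap 0.565
```

View pics/w22.png

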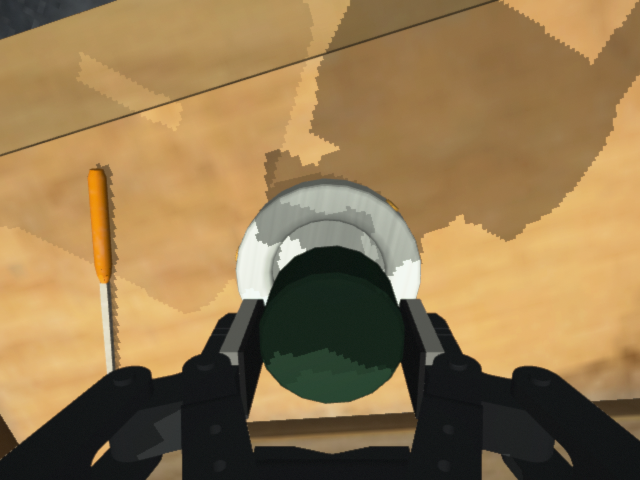

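```bash
cat > fit.py <<'E'
from h import *
from scipy.optimize import least_squares
def fit(P,r):
    P=np.asarray(P)[:,:2]; f=lambda c:np.hypot(P[:,0]-c[0],P[:,1]-c[1])-r
    s=least_squares(f,P.mean(0),loss='soft_l1',f_scale=0.5); return s.x,np.abs(s.fun).mean()
def measure(im,m,o,T,zr=20,name=None,dark=True):
    g=cv2.cvtColor(im,cv2.COLOR_BGR2HSV); vis=im.copy()
    sat=cv2.GaussianBlur(g[:,:,1],(3,3),0)
    # outer rim: from approx centre go outward, last non-saturated pixel
    c0=proj(m,[o['ee_pos'][0],o['ee_pos'][1],zr])
    def walk(c,a,R0,R1,cond):
        for r in np.arange(R0,R1,0.25):
            x,y=c[0]+r*np.cos(a),c[1]+r*np.sin(a)
            if not(0<=x<639 and 0<=y<479): return None
            if cond(int(round(x)),int(round(y))): return x,y
    return g,sat,c0,walk,vis
E
python3 - <<'E'
from fit import *
o,T=st(); m=ctrl.camera_model('wrist'); im=cv2.imread('pics/w22.png')
g,sat,c0,walk,vis=measure(im,m,o,T); print('c0',c0)
def go(c,a0,a1,R0,R1,cond,z,r,col):
    pts=[]
    for a in np.radians(np.arange(a0,a1,2.0)):
        p=walk(c,a,R0,R1,cond)
        if p: pts.append(p); cv2.circle(vis,(int(p[0]),int(p[1])),1,col,-1)
    X=[onz(m,*p,z) for p in pts]; ce,e=fit(X,r); print(len(pts),'centre',ce.round(1),'res',round(e,2),'rel',(T.T@(np.r_[ce,z]-o['ee_pos'])).round(1)); return ce
# from outside inward for outer rim: start radius 115 in until sat drops
def inward(c,a0,a1,R1,R0,cond,z,r,col):
    pts=[]
    for a in np.radians(np.arange(a0,a1,2.0)):
        for rr in np.arange(R1,R0,-0.25):
            x,y=c[0]+rr*np.cos(a),c[1]+rr*np.sin(a)
            if cond(int(round(x)),int(round(y))): pts.append((x,y)); cv2.circle(vis,(int(x),int(y)),1,col,-1); break
    X=[onz(m,*p,z) for p in pts]; ce,e=fit(X,r); print(len(pts),'centre',ce.round(1),'res',round(e,2),'rel',(T.T@(np.r_[ce,z]-o['ee_pos'])).round(1)); return ce
white=lambda x,y: sat[y,x]<60 and g[y,x,2]>90
inward((329,272),178,362,115,60,white,20,46,(0,0,255))
dark=lambda x,y: im[y,x].max()<120 and g[y,x,0]>50 and g[y,x,0]<100
zt=o['ee_pos'][2]+8.9
inward((332,330),25,155,95,40,dark,zt,25,(255,0,255))
cv2.imwrite('pics/v22.png',vis[150:430,190:480])
E
```

```text
t 23.93 p [ 517.7 -355.4   80.9] yaw_y 73.85 z [-1.e-04  2.e-04 -1.e+00] F [-0.2  1.1 -0.4] gap 0.565
c0 [329.38134307 265.62141505]
92 centre [ 522.2 -357.1] res 0.9 rel [-4.8 -0.4 60.9]
65 centre [ 516.8 -354. ] res 1.31 rel [ 1.3  1.1 -8.9]
```

View pics/v22.png

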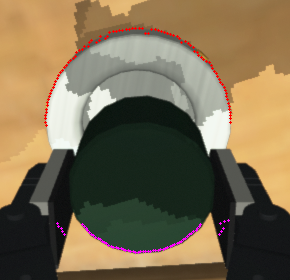

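Run:
```python
import cv2
im=cv2.imread('pics/w22.png'); cv2.imwrite('pics/w22c.png',cv2.resize(im[170:320,225:435],None,fx=3.8,fy=3.8,interpolation=cv2.INTER_CUBIC))
```

```text
(no output)
```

View pics/w22c.png

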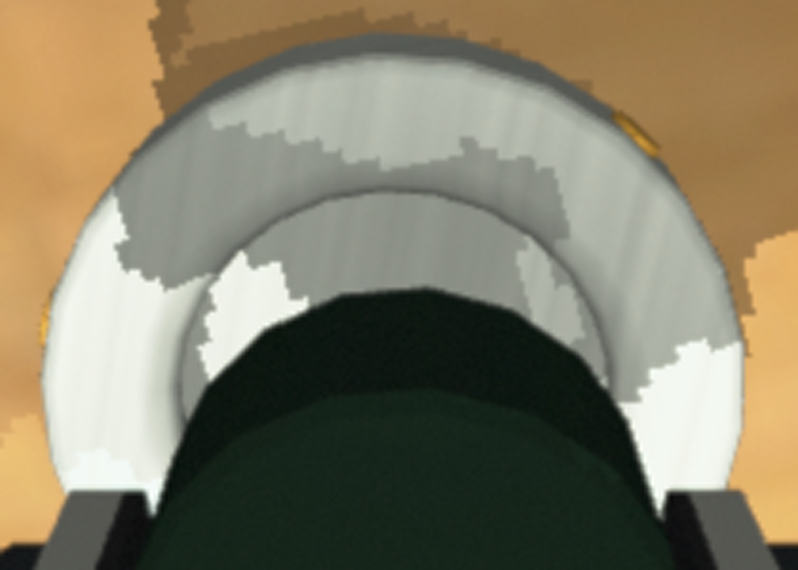

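Run:
```python
from fit import *
o,T=st(); m=ctrl.camera_model('wrist'); im=cv2.imread('pics/w22.png')
def f(P,z,r):
    P=[(225+x/3.8,170+y/3.8) for x,y in P]; X=[onz(m,*p,z) for p in P]; c,e=fit(X,r)
    print('z',z,c.round(1),'res',round(e,2),'rel',(T.T@(np.r_[c,z]-o['ee_pos'])).round(1))
f([(43,385),(50,320),(105,210),(210,110),(300,68),(390,55),(470,62),(560,95),(640,150),(700,230),(735,310),(743,360)],20,46)
R=[(390,190),(480,198),(530,218),(560,240),(590,285),(607,355),(240,243),(300,207),(200,300),(183,350)]
for z in (20,18,16): f(R,z,27.5)
b=[]
g=cv2.cvtColor(im,cv2.COLOR_BGR2HSV)
for a in np.radians(np.arange(45,136,3)):
    for rr in np.arange(95,40,-.25):
        x,y=332+rr*np.cos(a),330+rr*np.sin(a); 
        if im[int(round(y)),int(round(x))].max()<120 and 50<g[int(round(y)),int(round(x)),0]<100: b.append((x,y)); break
for zz in (8.9,):
    X=[onz(m,*p,o['ee_pos'][2]+zz) for p in b]; c,e=fit(X,25); print('blank top',c.round(1),e,'rel',(T.T@(np.r_[c,o['ee_pos'][2]+zz]-o['ee_pos'])).round(1))
# bottom circle upper arc, z = TCP-21.1
B=[(160,490),(215,375),(270,330),(350,296),(427,289),(500,310),(575,355),(625,430),(660,515)]
f(B,o['ee_pos'][2]-21.1,25)
```

```text
t 23.93 p [ 517.7 -355.4   80.9] yaw_y 73.85 z [-1.e-04  2.e-04 -1.e+00] F [-0.2  1.1 -0.4] gap 0.565
z 20 [ 523.9 -357.3] res 0.49 rel [-6.5 -0.2 60.9]
z 20 [ 520.9 -356.1] res 0.51 rel [-3.3  0.1 60.9]
z 18 [ 521.3 -356.2] res 0.56 rel [-3.7  0.1 62.9]
z 16 [ 521.7 -356.3] res 0.62 rel [-4.1  0.2 64.9]
blank top [ 516.7 -354. ] 0.14945795324959693 rel [ 1.3  1.  -8.9]
z 59.81670677377435 [ 519.6 -354.9] res 0.39 rel [-1.7  1.  21.1]
```

Request:
{"fn": "apply_moves", "kwargs": {
  "series": [
    [[-0.002,-0.001,0.018,0,0,0,0.4],[0,0,0.018,0,0,0,0.4],[0,0,0,0,0,0,0.4],[0,0,0,0,0,0,0.4]]
  ]
}}

```text
time: 24.42
ee_pos: [519.3, -357.8, 44.8]
eef_rot: [0.443, 3.11, -0.0]
wrist_force: [0.7, 0.3, -0.7]
finger_gap: 0.562
```

Run:
```python
from h import *
o,T=st(); im=snap('wrist','w23.png')[:,:,::-1]; st()
cv2.imwrite('pics/w23c.png',cv2.resize(im[190:400,205:455],None,fx=3.2,fy=2.857,interpolation=cv2.INTER_CUBIC))
```

```text
t 24.43 p [ 519.3 -357.8   44.8] yaw_y 73.8 z [ 1.e-04 -0.e+00 -1.e+00] F [ 0.7  0.3 -0.7] gap 0.562
t 24.48 p [ 519.5 -358.    45.2] yaw_y 73.8 z [ 6.e-04 -5.e-04 -1.e+00] F [-0.6 -0.  -0.3] gap 0.564
```

View pics/w23c.png

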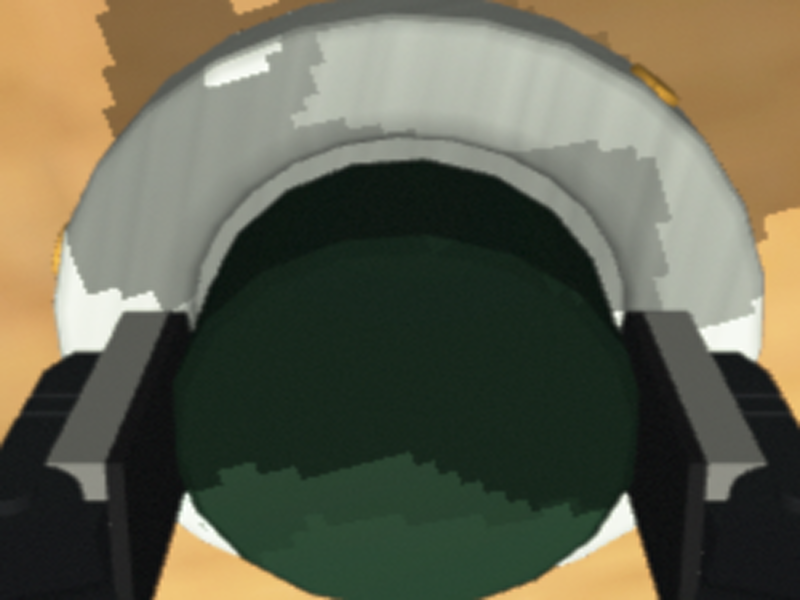

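Run:
```python
from fit import *
o,T=st(); m=ctrl.camera_model('wrist')
def f(n,P,z,r):
    P=[(205+x/3.2,190+y/2.857) for x,y in P]; X=[onz(m,*p,z) for p in P]; c,e=fit(X,r)
    print(n,'z',round(z,1),c.round(1),'res',round(e,2),'rel',(T.T@(np.r_[c,z]-o['ee_pos'])).round(1))
R=[(193,310),(205,265),(237,212),(290,170),(345,145),(405,137),(470,143),(530,167),(580,210),(610,258),(622,310)]
for z in (20,19,18): f('recess',R,z,27.5)
B=[(208,290),(235,232),(285,192),(350,168),(420,159),(490,176),(555,212),(592,256),(613,310)]
f('blank',B,23.7,25);f('blank+1',B,24.7,25)
```

```text
t 24.48 p [ 519.5 -358.    45.2] yaw_y 73.8 z [ 6.e-04 -5.e-04 -1.e+00] F [-0.6 -0.  -0.3] gap 0.564
recess z 20 [ 522.1 -357.2] res 0.26 rel [-2.3  1.5 25.2]
recess z 19 [ 522.4 -357.3] res 0.22 rel [-2.6  1.5 26.2]
recess z 18 [ 522.6 -357.3] res 0.2 rel [-2.8  1.5 27.2]
blank z 23.7 [ 521.3 -357.2] res 0.3 rel [-1.5  1.3 21.5]
blank+1 z 24.7 [ 521.  -357.1] res 0.25 rel [-1.2  1.3 20.5]
```

Request:
{"fn": "apply_moves", "kwargs": {
  "series": [
    [[-0.0009,0.0002,0,0,0,0,0.4],[0,0,0.003,0,0,0,0.4],[0,0,0.003,0,0,0,0.4],[0,0,0.002,0,0,0,0.4],[0,0,0,0,0,0,0.4]]
  ]
}}

```text
time: 25.1
ee_pos: [520.2, -357.9, 36.7]
eef_rot: [0.443, 3.11, -0.0]
wrist_force: [0.4, -0.7, -1.5]
finger_gap: 0.562
```

Run:
```python
from h import *
st()
```

```text
t 25.1 p [ 520.2 -357.9   36.7] yaw_y 73.8 z [ 2.e-04 -1.e-04 -1.e+00] F [ 0.4 -0.7 -1.5] gap 0.562
```

Free inside the mouth (bottom ≈15.6 mm). Continue to just above the floor.

Request:
{"fn": "apply_moves", "kwargs": {
  "series": [
    [[0,0,0.003,0,0,0,0.4],[0,0,0.0025,0,0,0,0.4],[0,0,0.001,0,0,0,0.4],[0,0,0,0,0,0,0.4],[0,0,0,0,0,0,0.4]]
  ]
}}

```text
time: 25.72
ee_pos: [520.2, -358.0, 30.4]
eef_rot: [0.443, 3.11, -0.0]
wrist_force: [2.7, -1.8, -1.0]
finger_gap: 0.564
```

Run:
```python
from h import *
o,T=st(); im=snap('wrist','w24.png')[:,:,::-1]
cv2.imwrite('pics/w24c.png',cv2.resize(im[190:400,205:455],None,fx=3.2,fy=2.857,interpolation=cv2.INTER_CUBIC))
```

```text
t 25.73 p [ 520.2 -358.    30.4] yaw_y 73.8 z [ 3.e-04 -3.e-04 -1.e+00] F [ 2.7 -1.8 -1. ] gap 0.564
```

View pics/w24c.png

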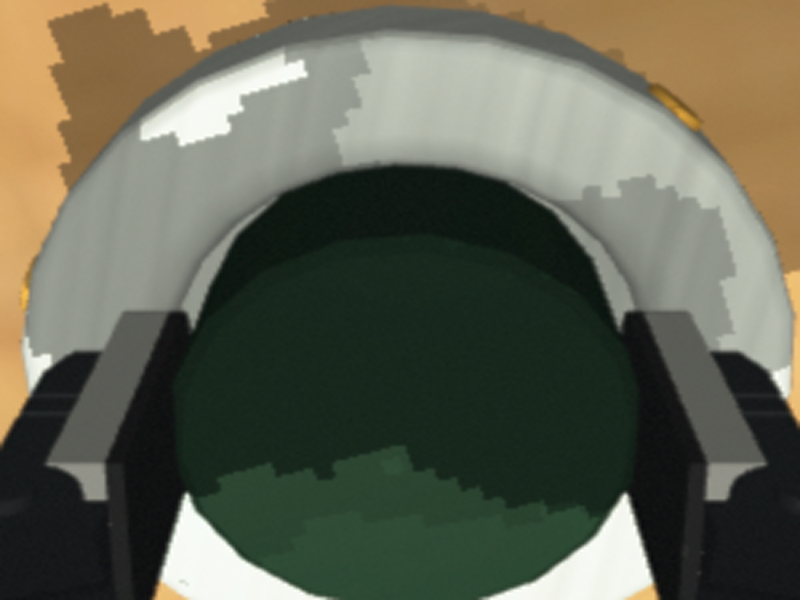

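Request:
{"fn": "apply_moves", "kwargs": {
  "series": [
    [[-0.001,-0.0003,0,0,0,0,0.4],[0,0,0,0,0,0,0.4],[0,0,0.001,0,0,0,0.4],[0,0,0,0,0,0,0.4],[0,0,0,0,0,0,0.4]]
  ]
}}

```text
time: 26.4
ee_pos: [521.0, -358.4, 29.3]
eef_rot: [-0.443, -3.11, -0.0]
wrist_force: [-0.1, 0.6, 0.8]
finger_gap: 0.563
```

Run:
```python
from h import *
st()
```

```text
t 26.4 p [ 521.  -358.4   29.3] yaw_y 73.8 z [-2.e-04  2.e-04 -1.e+00] F [-0.1  0.6  0.8] gap 0.563
```

Request:
{"fn": "apply_moves", "kwargs": {
  "series": [
    [[0,0,0.0005,0,0,0,0.4],[0,0,0,0,0,0,0.4],[0,0,0,0,0,0,0.4]]
  ]
}}

```text
time: 26.78
ee_pos: [521.0, -358.4, 29.2]
eef_rot: [-0.443, -3.11, -0.0]
wrist_force: [-2.7, 2.6, 4.9]
finger_gap: 0.56
```

Run:
```python
from h import *
st()
```

```text
t 26.77 p [ 521.  -358.4   29.2] yaw_y 73.8 z [-2.e-04  1.e-04 -1.e+00] F [-2.7  2.6  4.9] gap 0.56
```

Request:
{"fn": "apply_moves", "kwargs": {
  "series": [
    [[0,0,0,0,0,0,0.65],[0,0,0,0,0,0,0.8],[0,0,0,0,0,0,1],[0,0,0,0,0,0,1],[0,0,-0.02,0,0,0,1],[0,0,-0.05,0,0,0,1],[0,0,-0.06,0,0,0,1],[0,0,0,0,0,0,1],[0,0,0,0,0,0,1]]
  ]
}}

```text
time: 27.9
ee_pos: [520.9, -358.3, 159.2]
eef_rot: [0.443, 3.11, -0.0]
wrist_force: [-1.0, -0.4, -0.2]
finger_gap: 0.999
```

Run:
```python
from fit import *
o,T=st(); m=ctrl.camera_model('wrist'); im=snap('wrist','w25.png')[:,:,::-1]; o,T=st(); blanks(im,m,o,T,38)
cv2.imwrite('pics/w25c.png',cv2.resize(im[120:330,215:455],None,fx=3.2,fy=2.857,interpolation=cv2.INTER_CUBIC))
s=snap('scene','s25.png')
cv2.imwrite('pics/s25c.png',cv2.resize(s[300:380,410:520,::-1],None,fx=7,fy=7,interpolation=cv2.INTER_CUBIC))
snap('top','t25.png')
```

```text
t 27.9 p [ 520.9 -358.3  159.2] yaw_y 73.8 z [ 2.e-04 -2.e-04 -1.e+00] F [-1.  -0.4 -0.2] gap 0.999
t 27.95 p [ 520.7 -358.1  158.2] yaw_y 73.8 z [-0.001  0.001 -1.   ] F [-0.2  0.  -0.5] gap 1.0
[ 293  195   78   73 4327] [331.4 231.1] [72.  77.2]
[ 521.5 -357.5   38. ] [ -0.8   0.7 120.2]
```

View pics/w25c.png

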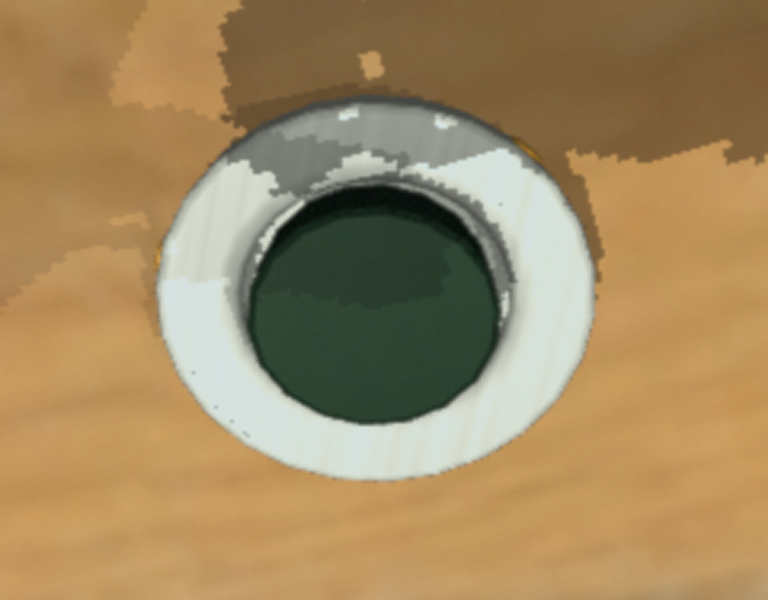

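View pics/s25c.png

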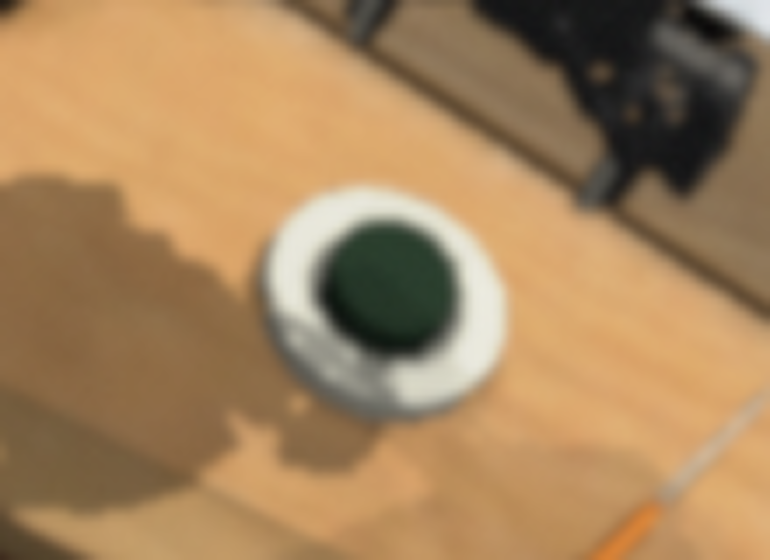

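View pics/t25.png

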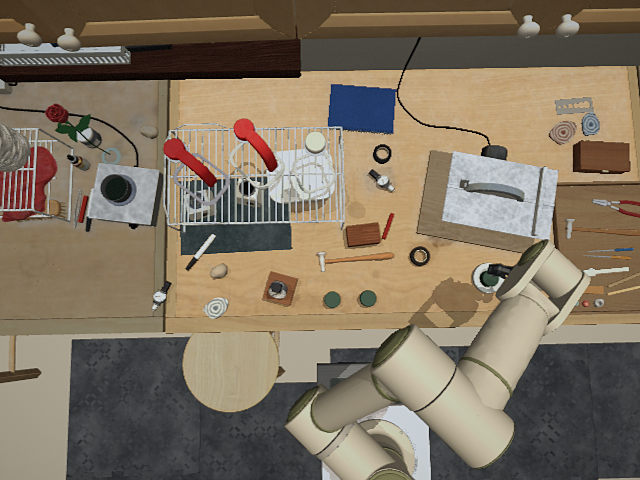

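Run:
```python
from h import *
a=cv2.imread('pics/top0.png');b=cv2.imread('pics/t25.png')
def pos(im):
    g=cv2.cvtColor(im,cv2.COLOR_BGR2HSV);k,l,s,c=cv2.connectedComponentsWithStats(cv2.inRange(g,(60,50,20),(95,255,140)))
    return [c[i].round(1).tolist() for i in range(1,k) if 100<s[i][4]<300 and s[i][1]>250]
print(pos(a),pos(b))
d=cv2.absdiff(a,b).max(2)[230:320,190:400]; print('changed px left part',[(int(x)+190,int(y)+230) for y,x in np.argwhere(d>60)][:20])
st(); print(ctrl.job_done())
```

```text
[[407.6, 293.8], [367.5, 298.1], [331.9, 299.4]] [[489.2, 279.2], [367.5, 298.1], [331.9, 299.4]]
changed px left part [(271, 288), (399, 291), (399, 292), (275, 293), (399, 293), (272, 294), (399, 294), (272, 295), (273, 295), (399, 295), (399, 296), (280, 297)]
t 28.05 p [ 520.7 -358.1  157.7] yaw_y 73.8 z [-0.0016  0.0016 -1.    ] F [-0.3  0.2  0.5] gap 0.998
the job is handed in; nothing more can be done
None
```

I found the soft blank and seated it in the steel holder. The gauge is back upright in its stand, and I handed the job in at about 28 s.

**Readings**

I pressed each blank for a good second with about 9–11 N:

| Blank | Reading (rad) | Grade |
|---|---|---|
| a | about 4.1 | hard |
| b | about 3.2 | hard |
| c | about 1.3 | soft |

On b and c there was a steady side force of about 3–4 N during the press. The dial readings stayed stable throughout.

**Last checks**

- **Gauge:** it stands upright in the stand with its pointer at zero.
- **Soft blank:** it met the holder floor with the tool 8 mm higher than when I gripped it on the bench, as it should. The pictures show it sitting inside the recess. I confirmed it is flat from that height and the pictures, not by a direct measurement.
- **Other blanks:** blanks a and b are at the same pixels in the top view as at the start. The picture comparison of the left part of the bench showed changes only at the gauge and where blank c had stood.
- **Holder fit:** my first wrist-camera measurement of the holder was a few millimetres off. I re-aligned with a close view. A light touch of the recess wall (about 3 N) was eased off before seating.

The pin dents in the blanks were not visible in the pictures, so I could not check the dent depths separately.

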